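# Pack the gauge kit, bin the rejects, shut the case

### The arm

A 6-joint arm with a two-finger parallel gripper is mounted at the origin on the work surface. World frame = base frame: x ahead of the robot, y to its left, z up, the work surface at z = 0. Lengths are in m, angles in degrees, forces in N, time in s.
With the tool pointing down it reaches from about 0.25 to 0.725 m from the base axis. Payload 9.7 kg.
Tool frame: the origin (TCP) lies on the centre line of the jaws, within the pads' length; the fingertips stand tip_extent ahead of it and the grasp point (between the pads) lies 3 mm ahead of it (tip_extent is the distance from the TCP to the fingertips, in m); z points along the fingers, y is the line along which they close (so a half turn about z gives the same grasp; the last joint's range is limited). The gripper opens to 85 mm and grips with 20 to 120 N. Pads are 22 mm wide; open, the fingers measure 114 mm over their backs; the gripper's body (76 mm by 85 mm) begins 54 mm behind the grasp point. The pads swing forward as they close: fully open they stand 13 mm farther back than shut.
Start: joints at [75.401, 4.979, 10.078, 95.1, 0, 90], TCP at [0.139, 0.532, 0.253] pointing down, gripper open.
Joint ranges: [-179.16, 179.16], [-48.56, 103.87], [-65.8, 70.77], [-126.05, 130.52], [-82.76, 87.17], [-180, 180]. Speed limits (degrees/s): [127.2, 127.2, 147.25, 180, 180, 180].

### API

Orientations are given as [roll, pitch, yaw] about the fixed x, y, z axes, in that order (R = Rz(yaw) Ry(pitch) Rx(roll)).
In Python, from workcell import * gives the robot as it stands.
- The arm moves only by the tool servo_tool, never from a script. Its argument "rows" is a list of rows, each an object with "offset": the shift along the tool's x, y, z as a fraction of full scale, a list of three; "yaw": the turn about the tool's z as a fraction of full scale; "claw": the closure, from 0 (fully open) to 1 (shut). A call has 1 to 12 rows; each row is the pose to reach, as a shift and turn from the pose commanded when the call began, along the tool's axes at that moment, turning the shorter way round; what a row does not reach only later rows make up. Full scale, the value 1, is 0.1 m for a shift and pi rad for a turn. A row lasts 1/8 s, in which the tool goes at most 62.5 mm and 10.7 degrees, less where a joint would pass 70% of its speed; a pose out of reach is approached as far as the arm can. A call with a number of a shift or a turn outside -1 to 1 is refused whole. A call with a gripper value outside its range is refused whole. The fingers move at their own pace and stop on an object; "squeeze" is the grip in N (left out, the last holds). Time passes only in rows, so rows that repeat a pose let the fingers close. It gives the time, the measured TCP pose, the force, the opening and the grip force at its end, in the units of the state.
- get_obs(): the state, without advancing time (a new reading comes with each control period).
- camera(name): name is "scene" or "top" or "wrist"; returns (picture, depth): 480x640x3 uint8, red, green, blue; 480x640 float32, m along the optical axis (not along the pixel's ray), 0 where there is no reading.
- camera_info(name): a dict with "fx", "fy", "cx", "cy" (pixels), "cam_to_world" (4x4, takes a point from camera to world coordinates); the wrist camera has in their place "hand_eye" (4x4, takes a point from camera to tool coordinates, whose origin is the TCP and whose axes are the flange's). Camera axes: x right, y up, looking along -z (the intrinsics and any distortion apply to the point x, -y, -z); pixel columns grow to the right and rows downward; lengths in m; the calibration is good to about 2 mm. A picture is of the moment at which its call begins: read the wrist's pose just before it. camera_info takes no time and is no camera call.
- job_done(): hands the job in; it is judged then, once.
The state is a dict: "time": time; "q": joint angles; "qd": joint speeds; "joint_efforts": joint torques, N m; "ee_pos": TCP position; "tcp_rot": TCP orientation; "wrist_force": force on the tool from outside, world axes, zero at the start; "torque": the same for the moment, N m; "opening": finger opening in m; "grasp_force": force on a finger pad.
Only numpy, scipy, OpenCV 4.12 (cv2) and the standard library are available. Lean on these libraries where they do the work, as an engineer would, in place of code of your own. Each camera call takes 0.05 s, during which the arm holds its last target. There are 200 camera calls.

### The job

Pack the kit on the bench into the blue case: every gauge that has a stem, the manifold, and the valve block and the bottle if they are there, all standing upright side by side, flat on the case's floor; then swing the lid over and press it fully shut, rim on rim. The gauges without a stem, lying dial up, go into the red reject bin, at any time. Leave the tape, the tools and the mug where they are.

Things in the scene. Friction and masses are not known exactly. Their poses are not given: they have to be found in the camera images.
- case: Lower half of the blue plastic clamshell transport case, fixed to the bench: outside 178 mm (x) by 122 mm (y) by 32 mm high, walls and floor 5 mm, so the open space is 168 x 112 mm, room for three by two small items, with a few mm to spare. Origin: centre of the underside; x along the length, z up. The lid is hinged along the top edge of its +y side.
- lid (a joint): Upper half of the case, a 45 mm deep blue shell of the same 178 x 122 mm outline (walls and top 5 mm). 0 = shut, rim on rim; grows as it opens, in rad; starts open at about 2 (leaning back beyond upright), at most 2.2. The hinge is stiff: the lid stays where it is left, and a push of 2 to 4 N at its free edge moves it.
- lid_hinge (a point): Middle of the lid's hinge line, at the outer top edge (32 mm up) of the case's +y side; turns with the lid. The hinge line runs along its x. In this frame the lid reaches from y = 0 to y = -122 mm, its rim lies at z = 0 and its outer top face at z = +45 mm.
- lid_front (a point): Middle of the lid's free edge, outer side, on its rim: 122 mm from the hinge. With the lid shut it lies on the case's -y side.
- reject_bin: Empty open red plastic reject bin standing in front of the robot to its right, fixed: outside 150 mm (x) by 120 mm (y) by 50 mm high, walls 4 mm. Origin: centre of the underside; z up.
- gauge1: Good pressure gauge, set down on its face: black round body 52 mm across and 30 mm high with a small bevel round the foot, and standing up from the middle of it the brass stem, a 14 mm square 22 mm long (sides along x and y) and a 13 mm round thread 10 mm long above; 62 mm high over all. 120 g. Origin: centre of the underside; z up along the stem. May be absent.
- gauge2: Good pressure gauge, set down on its face: black round body 52 mm across and 30 mm high with a small bevel round the foot, and standing up from the middle of it the brass stem, a 14 mm square 22 mm long (sides along x and y) and a 13 mm round thread 10 mm long above; 62 mm high over all. 120 g. Origin: centre of the underside; z up along the stem. May be absent.
- gauge3: Good pressure gauge, set down on its face: black round body 52 mm across and 30 mm high with a small bevel round the foot, and standing up from the middle of it the brass stem, a 14 mm square 22 mm long (sides along x and y) and a 13 mm round thread 10 mm long above; 62 mm high over all. 120 g. Origin: centre of the underside; z up along the stem. May be absent.
- valve: Valve block: aluminium block 52 x 52 mm, 30 mm high, with a 16 mm square steel spindle (sides along x and y) standing 32 mm up from its middle; 62 mm high over all. 200 g. Origin: centre of the underside. May be absent.
- bottle: Closed white bottle, 46 mm across and 32 mm high, with a round grey cap 20 mm across and 30 mm tall on it; 62 mm high over all. 80 g. Origin: centre of the underside. May be absent.
- manifold: Manifold: steel-grey block 108 mm (x) by 52 mm (y) by 28 mm high with a black grip bar along the middle of its top, 44 mm (x) by 16 mm (y) by 36 mm tall, up to 64 mm over all. 300 g. Origin: centre of the underside. Takes the room of two small items in the case.
- reject1: Reject gauge, lying face up: the same black round body, 52 mm across and 30 mm high, but with no stem; the white dial looks up. 100 g. Origin: centre of the underside; z up through the dial. May be absent.
- reject2: Reject gauge, lying face up: the same black round body, 52 mm across and 30 mm high, but with no stem; the white dial looks up. 100 g. Origin: centre of the underside; z up through the dial. May be absent.
- tape: Roll of yellow tape lying flat, 68 mm across, 22 mm high; a bystander. Origin: centre of the underside.
- screwdriver: Screwdriver, 170 mm long, lying near the robot; a bystander.
- wrench: Wrench, 160 mm long, lying beyond the case; a bystander.
- mug: White mug, 76 mm across, 85 mm high; a bystander. Origin: centre of the underside.

How it is judged:
By the outcome, as a careful person would: the job done as asked, in the order asked, and still so for the second after the job is handed in, with the robot touching nothing.
Of gauge1, gauge2, gauge3, valve, bottle only 3 to 4 are there at a start; the rules pass over those that are not, and their reading is None.
Of reject1, reject2 only 1 to 2 are there at a start; the rules pass over those that are not, and their reading is None.
At some moment in a run one of gauge1, gauge2, gauge3, valve, bottle, manifold, reject1, reject2 may be knocked a few centimetres aside while the robot is not near it.
It also fails if it takes over 210 s, if anything falls off the work surface, if the arm or the gripper's body presses on something with over 40 N, if the wrist force passes 120 N, or if a joint passes its speed limit or range.

## Working session

There is one attempt and no reset: what is moved stays moved. The work goes in short steps, Python scripts to look and compute and a tool call to move; the robot and the scene stay as the last step left them, time stands still between calls to the robot, and variables do not carry over. Pictures are saved under pics/ and viewed, at most 14 in all, crops included, and the job is handed in when it is done.

Besides the shell and the picture viewer there is one more tool, called after ">>>" as name(argument=value, ...), one argument or row to a line, values as JSON. servo_tool: Moves the arm, as the interface text tells. Its arguments: {"type":"object","properties":{"rows":{"type":"array"},"squeeze":{"type":"number"}},"required":["rows"]}

```bash
mkdir -p pics; ls; cat > h.py <<'E'
from workcell import *
import numpy as np, cv2
def snap(n,f):
    im,d=camera(n); cv2.imwrite('pics/'+f+'.png',im[:,:,::-1]); np.save('pics/'+f+'.npy',d); return im,d
def cloud(n,d):
    i=camera_info(n); v,u=np.mgrid[:480,:640]
    p=np.stack([(u-i['cx'])/i['fx']*d,-(v-i['cy'])/i['fy']*d,-d,np.ones_like(d)],-1)
    return (p@np.array(i['cam_to_world']).T)[...,:3]
E
python3 - <<'E'
from h import *
print(get_obs())
print({k:v for k,v in camera_info('top').items()}); print(camera_info('wrist'))
for n in('top','scene'):
    im,d=snap(n,n+'0'); np.save('pics/%s0_p.npy'%n,cloud(n,d))
E
```

```text
pics
{'time': 0.0, 'q': array([7.54005380e+01, 5.01016845e+00, 1.00345003e+01, 9.50978564e+01,
       1.30924745e-03, 9.00009721e+01]), 'qd': array([-0.0588025 , -0.03349186, -0.01083599, -0.12470852,  0.04432936,
       -0.0408284 ]), 'joint_efforts': array([ 7.96847780e-04, -5.20385921e+01,  4.64802396e+01,  1.62375852e-02,
        3.85457724e-05, -8.87445253e-06]), 'ee_pos': array([0.13857962, 0.53205967, 0.25259239]), 'tcp_rot': array([-1.79926475e+02, -1.30799897e-03,  1.65399564e+02]), 'wrist_force': array([-0.46374039,  0.12839211,  0.04665421]), 'torque': array([ 0.04103187, -0.02208545,  0.05778516]), 'grasp_force': 0.0, 'opening': 0.08539636972131817}
{'fx': 526.4009662642463, 'fy': 526.4009662642463, 'cx': 311.66740254411746, 'cy': 245.80064699913953, 'cam_to_world': array([[-0.02006901,  0.98824797, -0.15153608,  0.33676481],
       [-0.99961174, -0.02276367, -0.01606833, -0.04244655],
       [-0.01932901,  0.15115476,  0.98832112,  1.18922119],
       [ 0.        ,  0.        ,  0.        ,  1.        ]])}
{'fx': 337.1725700744715, 'fy': 337.1725700744715, 'cx': 317.85200831368513, 'cy': 240.41662026346887, 'hand_eye': array([[ 1.99429665e-04,  9.62946784e-01,  2.69691402e-01,
         6.73671930e-02],
       [ 9.99999842e-01, -3.33723556e-04,  4.52103368e-04,
         6.13779449e-05],
       [ 5.25353858e-04,  2.69691269e-01, -9.62946698e-01,
        -1.20611535e-01],
       [ 0.00000000e+00,  0.00000000e+00,  0.00000000e+00,
         1.00000000e+00]])}
```

View pics/top0.png

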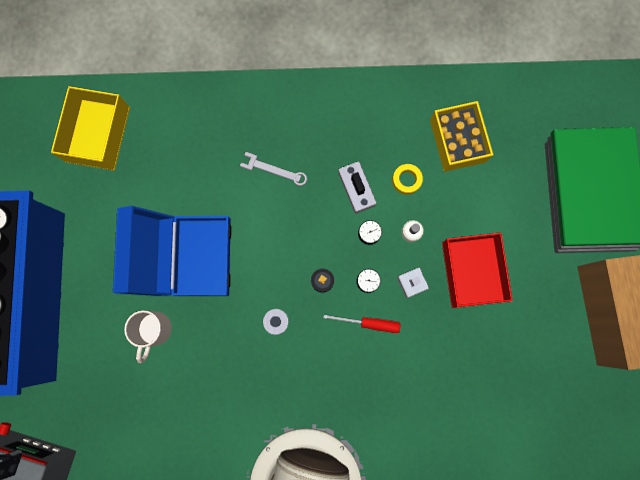

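View pics/scene0.png

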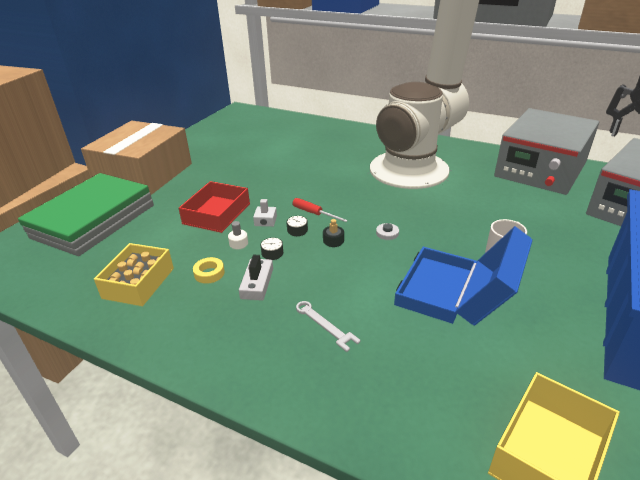

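The top picture shows the gauge (322,280), rejects (370,232) and (369,281), bottle (413,231), valve (414,282), manifold (357,187), the case at (202,256) with its lid to the left, and the bin at (478,270). There is also an unlisted grey disc at (276,321).

```bash
python3 - <<'E'
from h import *
P=np.load('pics/top0_p.npy'); im=cv2.imread('pics/top0.png')
R=dict(gauge=(322,280),rejA=(370,232),rejB=(369,281),bottle=(413,231),valve=(414,282),manif=(357,187),disc=(276,321),tape=(408,178))
for k,(u,v) in R.items():
    w=30 if k=='manif' else 19
    p=P[v-w:v+w,u-w:u+w].reshape(-1,3); p=p[p[:,2]>0.012]
    zs=p[:,2]; top=p[zs>zs.max()-.008]
    print(k,'zmax',zs.max().round(3),'n',len(p),'top',len(top),top.mean(0).round(4), 'rect',cv2.minAreaRect(p[zs<0.04][:,:2].astype(np.float32)*1000) if k in('manif','valve') else np.c_[p.min(0),p.max(0)].round(3).tolist())
    for lo,hi in((.02,.036),(.045,.1)):
        q=p[(zs>lo)&(zs<hi)]
        if len(q)>5:
            r=cv2.minAreaRect(q[:,:2].astype(np.float32)*1000); print('   ',lo,[np.round(x,1).tolist() for x in r],q[:,2].mean().round(4))
# table, bin, case
print('table',P[350:400,200:240,2].mean())
for n,(u0,v0,u1,v1),lo,hi in(('bin',(430,222,525,318),.044,.06),('caserim',(176,205,240,305),.026,.038),('casefloor',(180,222,226,290),-.01,.012),('lid',(105,195,182,305),.05,.3)):
    p=P[v0:v1,u0:u1].reshape(-1,3);p=p[(p[:,2]>lo)&(p[:,2]<hi)]
    print(n,len(p),p.min(0),p.max(0),[np.round(x,1).tolist() for x in cv2.minAreaRect(p[:,:2].astype(np.float32)*1000)],np.median(p[:,2]))
c=lambda a:cv2.resize(a,None,fx=4,fy=4,interpolation=cv2.INTER_CUBIC)
cv2.imwrite('pics/c1.png',c(im[200:345,245:440]))
E
```

```text
gauge zmax 1.189 n 440 top 7 [ 0.3368 -0.0424  1.1892] rect [[0.337, 0.464], [-0.069, -0.02], [0.013, 1.189]]
    0.02 [[438.8, -44.8], [48.6, 50.9], 88.5] 0.0304
    0.045 [[438.4, -44.9], [13.8, 13.8], 56.2] 0.059
rejA zmax 1.189 n 449 top 3 [ 0.3368 -0.0424  1.1892] rect [[0.337, 0.571], [-0.18, -0.042], [0.013, 1.189]]
    0.02 [[544.0, -153.4], [50.8, 50.6], 41.8] 0.0305
rejB zmax 1.189 n 444 top 7 [ 0.3368 -0.0424  1.1892] rect [[0.337, 0.46], [-0.173, -0.042], [0.012, 1.189]]
    0.02 [[435.5, -147.0], [51.0, 49.0], 90.0] 0.0306
bottle zmax 1.189 n 355 top 11 [ 0.3368 -0.0424  1.1892] rect [[0.337, 0.568], [-0.271, -0.042], [0.012, 1.189]]
    0.02 [[545.6, -248.7], [44.5, 44.7], 39.8] 0.0307
    0.045 [[545.4, -248.6], [19.4, 18.2], 0.3] 0.0601
valve zmax 1.189 n 588 top 1 [ 0.3368 -0.0424  1.1892] rect ((429.7710266113281, -244.43084716796875), (53.06528091430664, 52.47622299194336), 22.07961082458496)
    0.02 [[429.5, -244.6], [52.5, 52.4], 21.6] 0.0297
    0.045 [[429.8, -244.7], [15.7, 17.0], 20.5] 0.0613
manif zmax 1.189 n 1123 top 14 [ 0.3368 -0.0424  1.1892] rect ((65
[... 429 characters left out ...]
[0.337, 0.701], [-0.279, -0.042], [0.012, 1.189]]
    0.02 [[667.5, -244.7], [65.3, 66.4], 57.5] 0.0229
table 0.005523054384755727
bin 556 [ 0.3737031  -0.4519104   0.04410502] [ 0.53289447 -0.31826857  0.05703759] [[453.1, -384.5], [150.3, 122.5], 5.1] 0.049203224411036195
caserim 483 [0.41125658 0.16109802 0.02602758] [0.58999632 0.28193668 0.03699516] [[500.6, 221.8], [120.9, 178.4], 89.8] 0.03171054664568307
casefloor 3054 [ 0.4243806   0.17429528 -0.00296866] [0.58092225 0.27945119 0.01186917] [[502.7, 227.9], [105.5, 155.1], 88.9] 0.005292694312098667
lid 2857 [0.4124294  0.29322113 0.05000752] [0.59138743 0.38498328 0.14383455] [[502.2, 339.9], [89.2, 179.0], 88.6] 0.11963015006209399
```

View pics/c1.png

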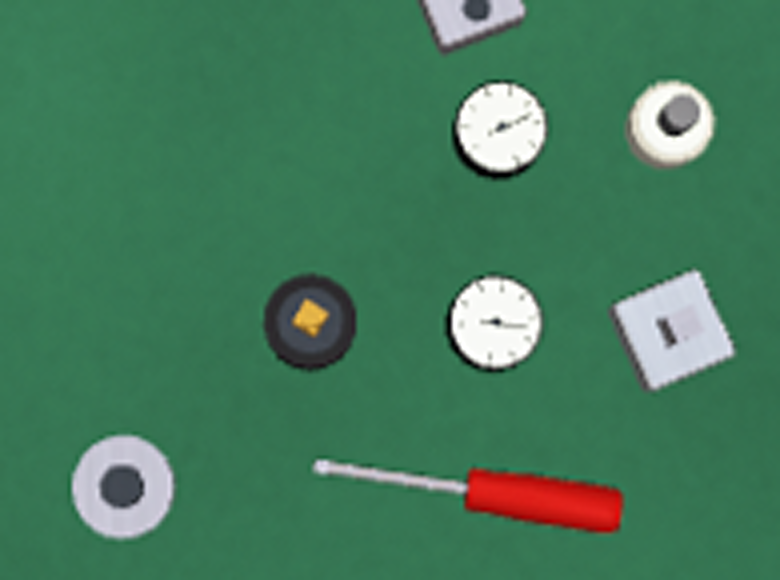

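The grey disc is a flat 54 mm part, 22 mm high, and is not in the list, so I will leave it. All the listed items match their given sizes.

```bash
python3 - <<'E'
import workcell; print([n for n in dir(workcell) if not n.startswith('__')]); print(getattr(workcell,'tip_extent',None)); print(workcell.get_obs().keys(),workcell.camera_info('wrist').keys())
E
```

```text
['PlanningError', 'camera', 'camera_info', 'get_obs', 'job_done', 'tip_extent']
0.022
dict_keys(['time', 'q', 'qd', 'joint_efforts', 'ee_pos', 'tcp_rot', 'wrist_force', 'torque', 'grasp_force', 'opening']) dict_keys(['fx', 'fy', 'cx', 'cy', 'hand_eye'])
```

>>> servo_tool(
  rows=[
    {"offset": [0,0,0],"yaw": 0.92,"claw": 0.3},
    {"offset": [0,0,0],"yaw": 0.92,"claw": 0.3},
    {"offset": [0,0,0],"yaw": 0.92,"claw": 0.3},
    {"offset": [0,0,0],"yaw": 0.92,"claw": 0.3},
    {"offset": [0,0,0],"yaw": 0.92,"claw": 0.3},
    {"offset": [0,0,0],"yaw": 0.92,"claw": 0.3},
    {"offset": [0,0,0],"yaw": 0.92,"claw": 0.3},
    {"offset": [0,0,0],"yaw": 0.92,"claw": 0.3},
    {"offset": [0,0,0],"yaw": 0.92,"claw": 0.3},
    {"offset": [0,0,0],"yaw": 0.92,"claw": 0.3},
    {"offset": [0,0,0],"yaw": 0.92,"claw": 0.3},
    {"offset": [0,0,0],"yaw": 0.92,"claw": 0.3},
  ],
)

```text
time: 1.6
ee_pos: [0.2338, 0.4776, 0.2528]
tcp_rot: [-170.5, 1.5, 59.3]
wrist_force: [-0.4, -0.1, -0.4]
opening: 0.0595
grasp_force: 0.0
```

```bash
python3 -c "
from h import *
o=get_obs();print(o['q'],o['qd'],o['ee_pos'],o['tcp_rot'])"
```

```text
[ 59.20885268   3.57186034   8.11269551  96.03513003   9.54288936
 179.94352703] [-28.06300829  -3.04343609  -4.72611135   3.56376632  19.64013382
   0.04915677] [0.2338361  0.47757603 0.25282053] [-170.45566241    1.48493174   59.26456287]
```

>>> servo_tool(
  rows=[
    {"offset": [0,0,0],"yaw": 0,"claw": 0.3},
    {"offset": [0,0,0],"yaw": 0,"claw": 0.3},
  ],
)

```text
time: 1.85
ee_pos: [0.233, 0.4783, 0.253]
tcp_rot: [-170.6, 1.4, 59.4]
wrist_force: [0.0, -0.3, -0.3]
opening: 0.0595
grasp_force: 0.0
```

>>> servo_tool(
  rows=[
    {"offset": [0,0,0],"yaw": -0.67,"claw": 0.3},
    {"offset": [0,0,0],"yaw": -0.67,"claw": 0.3},
    {"offset": [0,0,0],"yaw": -0.67,"claw": 0.3},
    {"offset": [0,0,0],"yaw": -0.67,"claw": 0.3},
    {"offset": [0,0,0],"yaw": -0.67,"claw": 0.3},
    {"offset": [0,0,0],"yaw": -0.67,"claw": 0.3},
    {"offset": [0,0,0],"yaw": -0.67,"claw": 0.3},
    {"offset": [0,0,0],"yaw": -0.67,"claw": 0.3},
    {"offset": [0,0,0],"yaw": -0.67,"claw": 0.3},
    {"offset": [0,0,0],"yaw": -0.67,"claw": 0.3},
    {"offset": [0,0,0],"yaw": -0.67,"claw": 0.3},
    {"offset": [0,0,0],"yaw": -0.67,"claw": 0.3},
  ],
)

```text
time: 3.35
ee_pos: [0.2322, 0.4788, 0.2532]
tcp_rot: [176.4, -8.8, -179.5]
wrist_force: [0.1, 0.6, -0.7]
opening: 0.06
grasp_force: 0.0
```

```bash
python3 -c "
from h import *
o=get_obs();print(o['q'],o['qd'],o['ee_pos'],o['tcp_rot'])"
```

```text
[59.47724768  3.57402711  8.16297538 96.02160346  9.43756986 59.14508819] [ 4.11931374e-04 -4.10080352e-02 -3.19370129e-02 -1.10420087e-01
  2.54340279e-02 -1.60485387e+01] [0.23220171 0.478754   0.25316062] [ 176.36743796   -8.8323745  -179.50546899]
```

The over-turn ran joint 6 into its limit and left about 9.4° of tilt in joint 5. I will turn against the opposite limit to take it out.

>>> servo_tool(
  rows=[
    {"offset": [0,0,0],"yaw": -0.7,"claw": 0.3},
    {"offset": [0,0,0],"yaw": -0.7,"claw": 0.3},
    {"offset": [0,0,0],"yaw": -0.7,"claw": 0.3},
    {"offset": [0,0,0],"yaw": -0.7,"claw": 0.3},
    {"offset": [0,0,0],"yaw": -0.7,"claw": 0.3},
    {"offset": [0,0,0],"yaw": -0.7,"claw": 0.3},
    {"offset": [0,0,0],"yaw": -0.7,"claw": 0.3},
    {"offset": [0,0,0],"yaw": -0.7,"claw": 0.3},
    {"offset": [0,0,0],"yaw": -0.7,"claw": 0.3},
    {"offset": [0,0,0],"yaw": -0.7,"claw": 0.3},
    {"offset": [0,0,0],"yaw": -0.7,"claw": 0.3},
    {"offset": [0,0,0],"yaw": -0.7,"claw": 0.3},
  ],
)

```text
time: 4.85
ee_pos: [0.2322, 0.4788, 0.2532]
tcp_rot: [175.0, 8.1, -54.0]
wrist_force: [-1.2, -0.7, -0.2]
opening: 0.0596
grasp_force: 0.0
```

>>> servo_tool(
  rows=[
    {"offset": [0,0,0],"yaw": -0.7,"claw": 0.3},
    {"offset": [0,0,0],"yaw": -0.7,"claw": 0.3},
    {"offset": [0,0,0],"yaw": -0.7,"claw": 0.3},
    {"offset": [0,0,0],"yaw": -0.7,"claw": 0.3},
    {"offset": [0,0,0],"yaw": -0.7,"claw": 0.3},
    {"offset": [0,0,0],"yaw": -0.7,"claw": 0.3},
    {"offset": [0,0,0],"yaw": -0.7,"claw": 0.3},
    {"offset": [0,0,0],"yaw": -0.7,"claw": 0.3},
    {"offset": [0,0,0],"yaw": -0.7,"claw": 0.3},
    {"offset": [0,0,0],"yaw": -0.7,"claw": 0.3},
    {"offset": [0,0,0],"yaw": -0.7,"claw": 0.3},
  ],
)

```text
time: 6.22
ee_pos: [0.2128, 0.4891, 0.253]
tcp_rot: [-171.5, 0.6, 62.3]
wrist_force: [0.9, 0.2, 0.2]
opening: 0.0594
grasp_force: 0.0
```

```bash
python3 -c "
from h import *
o=get_obs();print(o['time'],o['q'],o['qd'],o['ee_pos'],o['tcp_rot'])"
```

```text
6.225 [  62.30023612    3.04412098    7.6697022    95.27315014    8.52015688
 -180.01892093] [24.71807487 -4.64539717 -4.08527316 -6.12587596 -6.88444812 -2.70614887] [0.21276539 0.48908805 0.25295607] [-171.47963208    0.64476561   62.31894941]
```

>>> servo_tool(
  rows=[
    {"offset": [0,0,0],"yaw": -0.3,"claw": 0.3},
    {"offset": [0,0,0],"yaw": -0.3,"claw": 0.3},
  ],
)

```text
time: 6.48
ee_pos: [0.1369, 0.5123, 0.253]
tcp_rot: [-176.4, -2.1, 73.2]
wrist_force: [0.0, -0.3, 0.2]
opening: 0.0596
grasp_force: 0.0
```

```bash
python3 -c "
from h import *
o=get_obs();print(o['time'],o['q'],o['qd'],o['ee_pos'],o['tcp_rot'])"
```

```text
6.475 [  73.24864584    0.19091103    4.99450921   92.73757218    3.60357846
 -179.94021332] [ 33.80191783 -12.31128272 -11.54733378  -8.23280084 -22.91756706
  -0.23308966] [0.13693278 0.51229214 0.25299983] [-176.39427099   -2.06226712   73.1889387 ]
```

>>> servo_tool(
  rows=[
    {"offset": [0,0,0],"yaw": -0.2,"claw": 0.3},
  ],
)

```text
time: 6.6
ee_pos: [0.0883, 0.5209, 0.2533]
tcp_rot: [-178.8, -2.7, 79.7]
wrist_force: [0.1, 0.2, 0.7]
opening: 0.06
grasp_force: 0.0
```

```bash
python3 -c "
from h import *
o=get_obs();print(o['time'],o['q'],o['qd'],o['ee_pos'],o['tcp_rot'])"
```

```text
6.6 [  79.77741659   -0.61486982    4.25136851   92.20505514    1.20084972
 -179.94532829] [ 5.39244121e+01 -5.88042188e+00 -5.69260221e+00 -4.22017507e+00
 -1.83224936e+01  2.69892627e-02] [0.08832878 0.52085985 0.25325234] [-178.79661026   -2.66003621   79.72269793]
```

>>> servo_tool(
  rows=[
    {"offset": [0,0,0],"yaw": -0.03,"claw": 0.3},
  ],
)

```text
time: 6.72
ee_pos: [0.0617, 0.524, 0.2534]
tcp_rot: [-180.0, -2.7, 83.2]
wrist_force: [0.1, 0.5, 0.2]
opening: 0.0597
grasp_force: 0.0
```

```bash
python3 -c "
from h import *
o=get_obs();print(o['time'],o['q'],o['qd'],o['ee_pos'],o['tcp_rot'])"
```

```text
6.725 [ 8.32632917e+01 -7.81654347e-01  4.10623098e+00  9.21426524e+01
  3.44549550e-02 -1.79942203e+02] [ 2.53332821e+01 -9.28887123e-01 -9.89287079e-01 -6.37245249e-01
 -9.72210385e+00  2.43889866e-02] [0.06173576 0.52398973 0.2534021 ] [-179.96277368   -2.74519674   83.20542801]
```

Sideways tilt is now 0. About 2.7° of outward tilt remains, so I will move in to the inner reach limit to take that out too.

>>> servo_tool(
  rows=[
    {"offset": [-0.3,0,0],"yaw": 0,"claw": 0.3},
    {"offset": [-0.6,0,0],"yaw": 0,"claw": 0.3},
    {"offset": [-1,0,0],"yaw": 0,"claw": 0.3},
    {"offset": [-1,0,0],"yaw": 0,"claw": 0.3},
  ],
)

```text
time: 7.22
ee_pos: [0.0514, 0.4231, 0.2492]
tcp_rot: [-179.9, -2.8, 83.0]
wrist_force: [-0.4, 1.3, 0.1]
opening: 0.0598
grasp_force: 0.0
```

>>> servo_tool(
  rows=[
    {"offset": [-0.3,0,0],"yaw": 0,"claw": 0.3},
    {"offset": [-0.6,0,0],"yaw": 0,"claw": 0.3},
    {"offset": [-1,0,0],"yaw": 0,"claw": 0.3},
    {"offset": [-1,0,0],"yaw": 0,"claw": 0.3},
  ],
)

```text
time: 7.72
ee_pos: [0.0395, 0.3246, 0.2445]
tcp_rot: [-179.9, -2.8, 82.9]
wrist_force: [-0.4, -0.3, 0.5]
opening: 0.0595
grasp_force: 0.0
```

```bash
python3 -c "
from h import *
o=get_obs();print(o['time'],o['q'],o['qd'],o['ee_pos'],o['tcp_rot'])"
```

```text
7.725 [ 8.30012455e+01 -2.82297470e+01 -1.87382028e+01  9.66764257e+01
  8.05049678e-02 -1.79907017e+02] [-0.23445927  2.98902051  1.58963292 -2.26420182  0.02043264 -0.05827761] [0.03948203 0.32464591 0.24448122] [-179.91492291   -2.81498417   82.90815002]
```

>>> servo_tool(
  rows=[
    {"offset": [-0.3,0,0],"yaw": 0,"claw": 0.3},
    {"offset": [-0.6,0,0],"yaw": 0,"claw": 0.3},
    {"offset": [-0.8,0,0],"yaw": 0,"claw": 0.3},
    {"offset": [-0.8,0,0],"yaw": 0,"claw": 0.3},
  ],
)

```text
time: 8.22
ee_pos: [0.0299, 0.2466, 0.2405]
tcp_rot: [-179.9, -2.8, 82.9]
wrist_force: [-0.2, 0.3, 0.6]
opening: 0.0601
grasp_force: 0.0
```

```bash
python3 -c "
from h import *
o=get_obs();print(o['time'],o['q'],o['qd'],o['ee_pos'],o['tcp_rot'])"
```

```text
8.225 [ 8.30021814e+01 -3.92377607e+01 -2.50720685e+01  1.01357282e+02
  8.74965935e-02 -1.79874464e+02] [-0.13235557  1.9758114   0.59768231 -1.49180942  0.0195527  -0.05863418] [0.02986626 0.24661436 0.24053518] [-179.90634541   -2.80821212   82.87649435]
```

>>> servo_tool(
  rows=[
    {"offset": [-0.3,0,0],"yaw": 0,"claw": 0.3},
    {"offset": [-0.6,0,0],"yaw": 0,"claw": 0.3},
    {"offset": [-0.8,0,0],"yaw": 0,"claw": 0.3},
  ],
)

```text
time: 8.6
ee_pos: [0.0211, 0.1757, 0.2405]
tcp_rot: [-179.9, -2.2, 82.9]
wrist_force: [-0.0, 0.2, 0.4]
opening: 0.0594
grasp_force: 0.0
```

```bash
python3 -c "
from h import *
o=get_obs();print(o['time'],o['q'],o['qd'],o['ee_pos'],o['tcp_rot'])"
```

```text
8.6 [ 8.30355928e+01 -4.84938847e+01 -2.87702085e+01  1.07553166e+02
  8.76648366e-02 -1.79817469e+02] [ 9.21523215e-02 -4.76247499e+00  1.44064129e+00  1.08000502e+01
  4.85483530e-03  8.30850691e-02] [0.02106215 0.17574154 0.24046169] [-179.90541758   -2.1702197    82.85293096]
```

>>> servo_tool(
  rows=[
    {"offset": [-0.15,0,0],"yaw": 0,"claw": 0.3},
    {"offset": [-0.15,0,0],"yaw": 0,"claw": 0.3},
  ],
)

```text
time: 8.85
ee_pos: [0.0204, 0.1705, 0.2439]
tcp_rot: [-179.9, -1.5, 82.8]
wrist_force: [0.1, -0.6, -0.7]
opening: 0.0597
grasp_force: 0.0
```

```bash
python3 -c "
from h import *
o=get_obs();print(o['time'],o['q'],o['qd'],o['ee_pos'],o['tcp_rot'])"
```

```text
8.85 [ 8.30246415e+01 -4.83663815e+01 -2.82916139e+01  1.08556006e+02
  8.83769500e-02 -1.79804951e+02] [-0.06343472  0.01913769 -0.68008935 -0.5988817   0.15443355  0.07547614] [0.0204488  0.17047674 0.24392592] [-179.90645213   -1.51845163   82.8295242 ]
```

>>> servo_tool(
  rows=[
    {"offset": [-0.3,0,0],"yaw": 0,"claw": 0.3},
    {"offset": [-0.3,0,0],"yaw": 0,"claw": 0.3},
  ],
)

```text
time: 9.1
ee_pos: [0.0188, 0.1578, 0.2518]
tcp_rot: [-179.9, -0.3, 82.8]
wrist_force: [0.4, 0.2, 0.2]
opening: 0.0597
grasp_force: 0.0
```

```bash
python3 -c "
from h import *
o=get_obs();print(o['time'],o['q'],o['qd'],o['ee_pos'],o['tcp_rot'])"
```

```text
9.1 [ 8.30477162e+01 -4.84606334e+01 -2.73553495e+01  1.10778103e+02
  9.05352193e-02 -1.79775791e+02] [-0.00769449 -0.14935666 -0.90882931 -1.60651363  0.02423503  0.04207035] [0.01881886 0.15776303 0.25177917] [-179.90818514   -0.32682397   82.82350336]
```

>>> servo_tool(
  rows=[
    {"offset": [0.3,0,0],"yaw": 0,"claw": 0.3},
    {"offset": [0.6,0,0],"yaw": 0,"claw": 0.3},
    {"offset": [1,0,0],"yaw": 0.6,"claw": 0.3},
    {"offset": [1,0,0],"yaw": 0.6,"claw": 0.3},
    {"offset": [1,0,0],"yaw": 0.6,"claw": 0.3},
    {"offset": [1,0,0],"yaw": 0.6,"claw": 0.3},
    {"offset": [1,0,0],"yaw": 0.6,"claw": 0.3},
    {"offset": [1,0,0],"yaw": 0.6,"claw": 0.3},
    {"offset": [1,0,0],"yaw": 0.6,"claw": 0.3},
    {"offset": [1,0,0],"yaw": 0.6,"claw": 0.3},
    {"offset": [1,0,0],"yaw": 0.6,"claw": 0.3},
    {"offset": [1,0,0],"yaw": 0.6,"claw": 0.3},
  ],
)

```text
time: 10.6
ee_pos: [0.0314, 0.2572, 0.2517]
tcp_rot: [-179.7, 0.2, -25.0]
wrist_force: [0.6, 1.1, 0.7]
opening: 0.0598
grasp_force: 0.0
```

```bash
cat >> h.py <<'E'
def st():
    o=get_obs(); print(round(o['time'],2),o['q'].round(1),o['ee_pos'].round(4),o['tcp_rot'].round(2)); return o
def to(dx=None,pos=None,yaw=None):
    """offset fractions & yaw fraction to reach world pos, yaw"""
    from scipy.spatial.transform import Rotation as R
    o=get_obs(); M=R.from_euler('xyz',o['tcp_rot'],degrees=True).as_matrix()
    d=np.array(pos)-o['ee_pos']; f=M.T@d/.1
    dy=0 if yaw is None else -((yaw-o['tcp_rot'][2]+180)%360-180)/180
    print('to',pos,yaw,'offset',f.round(3),'yaw',round(dy,4))
E
python3 -c "
from h import *
st()"
```

```text
10.6 [ 8.300e+01 -3.480e+01 -2.160e+01  1.029e+02  1.000e-01 -7.210e+01] [0.0314 0.2572 0.2517] [-179.7     0.19  -24.96]
```

>>> servo_tool(
  rows=[
    {"offset": [0.3,-0.14,0],"yaw": 0.86,"claw": 0.3},
    {"offset": [0.6,-0.28,0],"yaw": 0.86,"claw": 0.3},
    {"offset": [0.9,-0.42,0],"yaw": 0.86,"claw": 0.3},
    {"offset": [0.9,-0.42,0],"yaw": 0.86,"claw": 0.3},
    {"offset": [0.9,-0.42,0],"yaw": 0.86,"claw": 0.3},
    {"offset": [0.9,-0.42,0],"yaw": 0.86,"claw": 0.3},
    {"offset": [0.9,-0.42,0],"yaw": 0.86,"claw": 0.3},
    {"offset": [0.9,-0.42,0],"yaw": 0.86,"claw": 0.3},
    {"offset": [0.9,-0.42,0],"yaw": 0.86,"claw": 0.3},
    {"offset": [0.9,-0.42,0],"yaw": 0.86,"claw": 0.3},
    {"offset": [0.9,-0.42,0],"yaw": 0.86,"claw": 0.3},
    {"offset": [0.9,-0.42,0],"yaw": 0.86,"claw": 0.3},
  ],
)

```text
time: 12.1
ee_pos: [0.1307, 0.2579, 0.2516]
tcp_rot: [179.7, 0.1, -153.9]
wrist_force: [-0.4, -0.6, -1.3]
opening: 0.0599
grasp_force: 0.0
```

```bash
python3 -c "
from h import *
st();to(pos=(.25,.257,.2517),yaw=180)"
```

```text
12.1 [ 62.9 -30.7 -19.3 101.1   0.2  36.8] [0.1307 0.2579 0.2516] [ 1.7967e+02  1.1000e-01 -1.5388e+02]
to (0.25, 0.257, 0.2517) 180 offset [-1.067 -0.533 -0.002] yaw 0.1451
```

>>> servo_tool(
  rows=[
    {"offset": [-0.35,-0.17,0],"yaw": 0.145,"claw": 0.3},
    {"offset": [-0.7,-0.35,0],"yaw": 0.145,"claw": 0.3},
    {"offset": [-1,-0.5,0],"yaw": 0.145,"claw": 0.3},
    {"offset": [-1,-0.5,0],"yaw": 0.145,"claw": 0.3},
  ],
)

```text
time: 12.6
ee_pos: [0.244, 0.2575, 0.2509]
tcp_rot: [179.7, -0.1, -179.8]
wrist_force: [-0.9, 0.1, -0.0]
opening: 0.0595
grasp_force: 0.0
```

>>> servo_tool(
  rows=[
    {"offset": [-0.35,-0.35,0],"yaw": 0,"claw": 0.3},
    {"offset": [-0.7,-0.7,0],"yaw": 0,"claw": 0.3},
    {"offset": [-1,-1,0],"yaw": 0,"claw": 0.3},
    {"offset": [-1,-1,0],"yaw": 0,"claw": 0.3},
  ],
)

```text
time: 13.1
ee_pos: [0.3439, 0.157, 0.2507]
tcp_rot: [179.7, -0.1, -179.8]
wrist_force: [0.5, 0.3, -0.6]
opening: 0.0601
grasp_force: 0.0
```

>>> servo_tool(
  rows=[
    {"offset": [-0.35,-0.35,0],"yaw": 0,"claw": 0.3},
    {"offset": [-0.7,-0.7,0],"yaw": 0,"claw": 0.3},
    {"offset": [-1,-1,0],"yaw": 0,"claw": 0.3},
    {"offset": [-1,-1,0],"yaw": 0,"claw": 0.3},
  ],
)

```text
time: 13.6
ee_pos: [0.4443, 0.0585, 0.2496]
tcp_rot: [179.6, -0.1, -179.7]
wrist_force: [-0.0, 0.2, -0.2]
opening: 0.0598
grasp_force: 0.0
```

>>> servo_tool(
  rows=[
    {"offset": [-0.35,-0.35,0],"yaw": 0,"claw": 0.3},
    {"offset": [-0.7,-0.7,0],"yaw": 0,"claw": 0.3},
    {"offset": [-1,-1,0],"yaw": 0,"claw": 0.3},
    {"offset": [-1,-1,0],"yaw": 0,"claw": 0.3},
  ],
)

```text
time: 14.1
ee_pos: [0.545, -0.0402, 0.2486]
tcp_rot: [179.6, -0.1, -179.6]
wrist_force: [0.4, 0.1, -0.4]
opening: 0.0596
grasp_force: 0.0
```

```bash
cat >> h.py <<'E'
def wcloud():
    """wrist picture, world cloud"""
    from scipy.spatial.transform import Rotation as R
    o=get_obs(); M=np.eye(4); M[:3,:3]=R.from_euler('xyz',o['tcp_rot'],degrees=True).as_matrix(); M[:3,3]=o['ee_pos']
    im,d=camera('wrist'); i=camera_info('wrist'); v,u=np.mgrid[:480,:640]
    p=np.stack([(u-i['cx'])/i['fx']*d,-(v-i['cy'])/i['fy']*d,-d,np.ones_like(d)],-1)
    return im,d,(p@(M@np.array(i['hand_eye'])).T)[...,:3]
def rect(P,d,box,zlo,zhi):
    x0,x1,y0,y1=box; m=(d>0)&(P[...,0]>x0)&(P[...,0]<x1)&(P[...,1]>y0)&(P[...,1]<y1)&(P[...,2]>zlo)&(P[...,2]<zhi)
    q=P[m]
    if len(q)<6: print('none',box); return
    r=cv2.minAreaRect((q[:,:2]*1000).astype(np.float32)); print('n',len(q),[np.round(x,1).tolist() for x in r],'z',np.median(q[:,2]).round(4))
IT=dict(gauge=(.4388,-.0448),rejA=(.544,-.153),rejB=(.4355,-.147),bottle=(.5456,-.2487),valve=(.4297,-.2446),manif=(.651,-.1285))
def items(names=IT,near=None):
    im,d=camera('top'); P=cloud('top',d)
    for k in names:
        x,y=IT[k]; w=.06 if k=='manif' else .04
        b=(x-w,x+w,y-w,y+w); print(k); rect(P,d,b,.02,.038); 
        if k[:3]!='rej': rect(P,d,b,.045,.08)
    return im,d,P
E
python3 -c "
from h import *
st()
im,d,P=wcloud()
cv2.imwrite('pics/w1.png',im[:,:,::-1]);np.save('pics/w1p.npy',P)
for lo,hi in((.02,.036),(.045,.08)): 
  print('manif');rect(P,d,(.59,.71,-.19,-.07),lo,hi)
  print('gauge');rect(P,d,(.39,.49,-.09,0),lo,hi)
  print('rejA');rect(P,d,(.51,.58,-.19,-.11),lo,hi)
items()
to(pos=(.651,-.1285,.15),yaw=-159.6)
"
```

```text
14.1 [-4.4  4.6  9.1 94.7  0.4 -4.8] [ 0.545  -0.0402  0.2486] [ 1.7962e+02 -1.4000e-01 -1.7964e+02]
manif
n 2395 [[650.9, -130.1], [108.0, 51.8], 20.3] z 0.028
gauge
n 2209 [[439.3, -46.8], [51.7, 50.1], 0.5] z 0.0303
rejA
n 2097 [[544.8, -155.7], [51.0, 51.4], 44.3] z 0.0306
manif
none (0.59, 0.71, -0.19, -0.07)
gauge
n 298 [[439.2, -46.6], [14.0, 14.0], 56.9] z 0.0614
rejA
none (0.51, 0.58, -0.19, -0.11)
gauge
none (0.39880000000000004, 0.4788, -0.0848, -0.004799999999999999)
none (0.39880000000000004, 0.4788, -0.0848, -0.004799999999999999)
rejA
n 434 [[544.2, -153.6], [50.7, 50.6], 38.7] z 0.031
rejB
n 385 [[435.4, -151.5], [42.2, 49.2], 88.0] z 0.0309
bottle
n 251 [[545.7, -248.6], [44.0, 45.0], 43.5] z 0.0309
n 81 [[545.5, -248.7], [19.5, 18.2], 11.1] z 0.0621
valve
n 500 [[429.8, -244.6], [52.9, 52.1], 22.6] z 0.0299
n 67 [[429.7, -244.7], [16.0, 16.5], 23.6] z 0.0618
manif
n 275 [[635.2, -155.9], [32.1, 81.5], 83.6] z 0.0282
n 10 [[637.0, -139.6], [10.3, 3.1], 12.3] z 0.0633
to (0.651, -0.1285, 0.15) -159.6 offset [-1.066 -0.91   0.987] yaw -0.1109
```

>>> servo_tool(
  rows=[
    {"offset": [-0.35,-0.35,0.3],"yaw": -0.111,"claw": 0.4},
    {"offset": [-0.7,-0.7,0.6],"yaw": -0.111,"claw": 0.4},
    {"offset": [-1,-0.9,0.9],"yaw": -0.111,"claw": 0.4},
    {"offset": [-1,-0.9,0.9],"yaw": -0.111,"claw": 0.4},
  ],
)

```text
time: 14.7
ee_pos: [0.6444, -0.1281, 0.1556]
tcp_rot: [179.5, -0.2, -159.6]
wrist_force: [-1.0, 0.1, 0.3]
opening: 0.0512
grasp_force: 0.0
```

```bash
python3 -c "
from h import *
st()
to(pos=(.651,-.1293,.054),yaw=-159.6)
"
```

```text
14.7 [-11.4  19.5  16.2  87.2   0.4 -31.8] [ 0.6444 -0.1281  0.1556] [ 1.7948e+02 -1.6000e-01 -1.5961e+02]
to (0.651, -0.1293, 0.054) -159.6 offset [-0.061 -0.043  1.015] yaw -0.0001
```

>>> servo_tool(
  rows=[
    {"offset": [-0.06,-0.04,0.35],"yaw": 0,"claw": 0.4},
    {"offset": [-0.06,-0.04,0.7],"yaw": 0,"claw": 0.4},
    {"offset": [-0.06,-0.04,0.9],"yaw": 0,"claw": 0.4},
    {"offset": [-0.06,-0.04,1],"yaw": 0,"claw": 0.4},
    {"offset": [-0.06,-0.04,1],"yaw": 0,"claw": 0.4},
    {"offset": [-0.06,-0.04,1],"yaw": 0,"claw": 1},
    {"offset": [-0.06,-0.04,1],"yaw": 0,"claw": 1},
    {"offset": [-0.06,-0.04,1],"yaw": 0,"claw": 1},
    {"offset": [-0.06,-0.04,1],"yaw": 0,"claw": 1},
    {"offset": [-0.06,-0.04,1],"yaw": 0,"claw": 1},
  ],
  squeeze=60,
)

```text
time: 15.95
ee_pos: [0.6524, -0.1303, 0.06]
tcp_rot: [179.7, 0.2, -159.6]
wrist_force: [-1.1, 1.1, 6.5]
opening: 0.0145
grasp_force: 59.7
```

>>> servo_tool(
  rows=[
    {"offset": [0,0,-0.3],"yaw": 0,"claw": 1},
    {"offset": [0,0,-0.7],"yaw": 0,"claw": 1},
    {"offset": [0,0,-1],"yaw": 0,"claw": 1},
    {"offset": [0,0,-1],"yaw": 0,"claw": 1},
  ],
)

```text
time: 16.45
ee_pos: [0.6529, -0.1311, 0.161]
tcp_rot: [179.8, 0.3, -159.7]
wrist_force: [1.1, -0.6, -3.9]
opening: 0.0148
grasp_force: 59.3
```

```bash
python3 -c "
from h import *
st()
to(pos=(.5,.15,.15),yaw=180)
"
```

```text
16.45 [-11.5  20.3  17.8  87.5   0.3 -31.8] [ 0.6529 -0.1311  0.161 ] [ 179.76    0.26 -159.65]
to (0.5, 0.15, 0.15) 180 offset [0.457 3.167 0.121] yaw 0.113
```

>>> servo_tool(
  rows=[
    {"offset": [0.15,0.35,-0.15],"yaw": 0.113,"claw": 1},
    {"offset": [0.35,0.7,-0.3],"yaw": 0.113,"claw": 1},
    {"offset": [0.5,1,-0.5],"yaw": 0.113,"claw": 1},
    {"offset": [0.5,1,-0.5],"yaw": 0.113,"claw": 1},
  ],
)

```text
time: 16.95
ee_pos: [0.5693, -0.0536, 0.2096]
tcp_rot: [179.6, -0.0, -179.9]
wrist_force: [0.5, 0.2, -3.5]
opening: 0.0149
grasp_force: 59.6
```

>>> servo_tool(
  rows=[
    {"offset": [0.2,0.3,0],"yaw": 0,"claw": 1},
    {"offset": [0.5,0.7,0],"yaw": 0,"claw": 1},
    {"offset": [0.7,1,0],"yaw": 0,"claw": 1},
    {"offset": [0.7,1,0],"yaw": 0,"claw": 1},
  ],
)

```text
time: 17.45
ee_pos: [0.4993, 0.0464, 0.2083]
tcp_rot: [179.6, -0.2, -179.9]
wrist_force: [0.8, -0.8, -3.0]
opening: 0.0147
grasp_force: 59.8
```

>>> servo_tool(
  rows=[
    {"offset": [0,0.25,0],"yaw": 0,"claw": 1},
    {"offset": [0,0.5,0],"yaw": 0,"claw": 1},
    {"offset": [0,0.5,0],"yaw": 0,"claw": 1},
  ],
)

```text
time: 17.82
ee_pos: [0.5007, 0.0955, 0.2086]
tcp_rot: [179.7, -0.2, -179.9]
wrist_force: [-0.1, -0.5, -3.1]
opening: 0.015
grasp_force: 60.0
```

```bash
python3 -c "
from h import *
st()
im,d,P=wcloud()
cv2.imwrite('pics/w2.png',im[:,:,::-1]);np.save('pics/w2p.npy',P)
print('rim');rect(P,d,(.38,.62,.13,.30),.028,.036)
print('floor');rect(P,d,(.38,.62,.17,.27),.002,.009)
im,d=camera('top');P=cloud('top',d)
print('rim');rect(P,d,(.38,.62,.13,.30),.028,.036)
"
```

```text
17.82 [10.6 -1.2 -1.2 90.1  0.4 10.5] [0.5007 0.0955 0.2086] [ 1.7967e+02 -1.6000e-01 -1.7992e+02]
rim
n 7010 [[501.0, 230.2], [142.0, 178.5], 89.1] z 0.0323
floor
n 16397 [[500.8, 221.8], [237.2, 97.7], 0.5] z 0.005
rim
n 39 [[438.4, 296.3], [40.3, 7.5], 1.0] z 0.0336
```

View pics/w2.png

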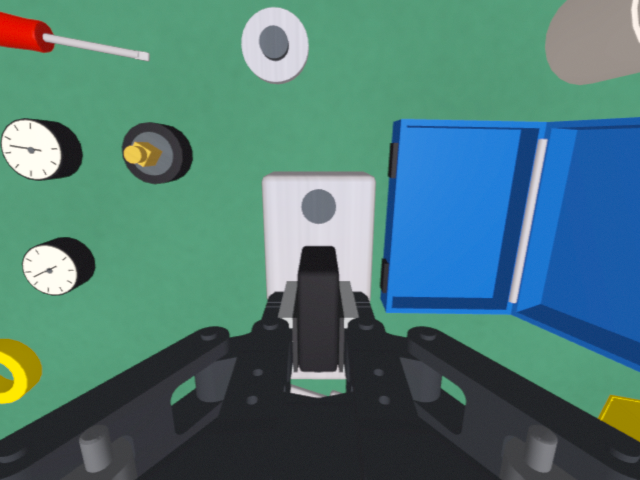

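The wrist view shows the manifold held straight, with the case open space from about (395,125) to (515,305) and the front wall at column 390. Next I will fit the rim lines.

```bash
python3 -c "
from h import *
P=np.load('pics/w2p.npy'); im=cv2.imread('pics/w2.png').astype(int)
blue=(im[...,0]>im[...,2]+60)
m=blue&(abs(P[...,2]-.032)<.004)
def band(a,b,c,d): 
  q=P[m&(P[...,0]>a)&(P[...,0]<b)&(P[...,1]>c)&(P[...,1]<d)]; return q
q=band(.43,.57,.15,.175); print('front y',np.percentile(q[:,1],[3,50,97]),np.polyfit(q[:,0]-.5,q[:,1],1),len(q))
q=band(.40,.43,.18,.26); print('-x',np.percentile(q[:,0],[3,50,97]),np.polyfit(q[:,1]-.22,q[:,0],1),len(q))
q=band(.57,.61,.18,.26); print('+x',np.percentile(q[:,0],[3,50,97]),np.polyfit(q[:,1]-.22,q[:,0],1),len(q))
q=band(.43,.57,.265,.30); print('back',np.percentile(q[:,1],[3,50,97]),np.polyfit(q[:,0]-.5,q[:,1],1),len(q))
g=(abs(P[...,2]-.1766)<.008)&(abs(P[...,1]-.0955)<.035); q=P[g&(im.min(2)>120)]
print('manif',q.min(0),q.max(0),np.median(q[:,2]),cv2.minAreaRect((q[:,:2]*1000).astype(np.float32)))
"
```

```text
front y [0.16284326 0.16570281 0.16885316] [-0.0172051   0.16565543] 985
-x [0.41165956 0.41406552 0.41703035] [0.01663348 0.41421152] 627
+x [0.58393338 0.58617741 0.58962325] [0.01708439 0.58637941] 536
back [0.27962534 0.29124562 0.29953134] [-0.00707324  0.28993987] 1866
manif [0.44550208 0.06942661 0.16987905] [0.55339976 0.12160081 0.18383722] 0.1769054848433426 ((499.4468688964844, 95.50235748291016), (52.16661834716797, 107.89935302734375), 89.97896575927734)
```

>>> servo_tool(
  rows=[
    {"offset": [0.1,0.3,0],"yaw": 0,"claw": 1},
    {"offset": [0.2,0.7,0],"yaw": 0.006,"claw": 1},
    {"offset": [0.27,1,0],"yaw": 0.006,"claw": 1},
    {"offset": [0.27,1,0],"yaw": 0.006,"claw": 1},
  ],
)

```text
time: 18.42
ee_pos: [0.4732, 0.1957, 0.2104]
tcp_rot: [179.7, -0.1, 179.0]
wrist_force: [0.1, -0.4, -3.8]
opening: 0.015
grasp_force: 60.1
```

>>> servo_tool(
  rows=[
    {"offset": [0,0.15,0],"yaw": 0,"claw": 1},
    {"offset": [0,0.3,0],"yaw": 0,"claw": 1},
    {"offset": [0,0.3,0],"yaw": 0,"claw": 1},
  ],
)

```text
time: 18.8
ee_pos: [0.474, 0.2258, 0.211]
tcp_rot: [179.6, -0.1, 179.0]
wrist_force: [0.4, -1.0, -3.2]
opening: 0.0151
grasp_force: 60.1
```

```bash
cat >> h.py <<'E'
def case(im,P):
    im=im.astype(int); m=(im[...,2]>im[...,0]+60)&(P[...,2]>.026)&(P[...,2]<.036)
    for n,(a,b,c,d),ax in(('front',(.44,.56,.15,.18),1),('back',(.44,.56,.265,.30),1),('-x',(.40,.425,.185,.26),0),('+x',(.575,.61,.185,.26),0)):
        q=P[m&(P[...,0]>a)&(P[...,0]<b)&(P[...,1]>c)&(P[...,1]<d)]
        if len(q)<20: print(n,len(q)); continue
        r=q[:,ax]-( -.017*(q[:,0]-.5) if ax else .017*(q[:,1]-.22)); print(n,len(q),np.percentile(r,[2,25,50,75,98]).round(4),'z',np.percentile(q[:,2],[5,50,95]).round(4))
E
python3 -c "
from h import *
st()
im,d,P=wcloud(); case(im,P)
cv2.imwrite('pics/w3.png',im[:,:,::-1]);np.save('pics/w3p.npy',P)
print('top');P=np.load('pics/top0_p.npy'); case(cv2.imread('pics/top0.png')[:,:,::-1],P)
"
```

```text
18.8 [25.3  0.8  1.  90.1  0.3 26.3] [0.474  0.2258 0.211 ] [ 1.7965e+02 -7.0000e-02  1.7897e+02]
front 820 [0.1636 0.165  0.1665 0.1681 0.1687] z [0.028  0.0319 0.0332]
back 1555 [0.2805 0.2898 0.2932 0.2966 0.2999] z [0.0286 0.0326 0.0357]
-x 518 [0.412  0.4129 0.4141 0.4154 0.4163] z [0.0308 0.0321 0.0332]
+x 0
top
front 135 [0.165  0.166  0.1674 0.1688 0.1703] z [0.0278 0.032  0.0352]
back 184 [0.2815 0.2908 0.2947 0.2974 0.2995] z [0.0281 0.0332 0.0354]
-x 66 [0.4121 0.4124 0.4136 0.4146 0.4149] z [0.0284 0.032  0.0348]
+x 86 [0.5837 0.5847 0.5855 0.5876 0.5886] z [0.0266 0.0316 0.0347]
```

View pics/w3.png

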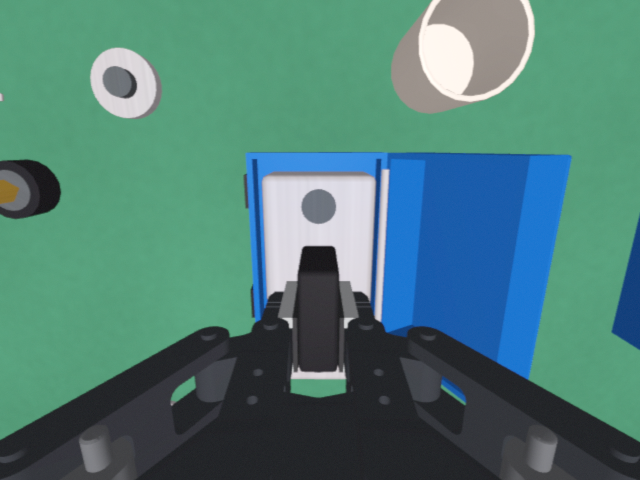

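>>> servo_tool(
  rows=[
    {"offset": [0,0.14,0],"yaw": 0,"claw": 1},
    {"offset": [0,0.27,0.3],"yaw": 0,"claw": 1},
    {"offset": [0,0.27,0.6],"yaw": 0,"claw": 1},
    {"offset": [0,0.27,0.95],"yaw": 0,"claw": 1},
    {"offset": [0,0.27,0.95],"yaw": 0,"claw": 1},
  ],
)

```text
time: 19.48
ee_pos: [0.4728, 0.2524, 0.114]
tcp_rot: [179.8, -0.3, 178.9]
wrist_force: [0.2, -0.1, -2.7]
opening: 0.0149
grasp_force: 59.8
```

```bash
python3 -c "
from h import *
st(); to(pos=(.4749,.2528,.064),yaw=179)
"
```

```text
19.48 [27.9  2.8 -7.7 79.7  0.3 29. ] [0.4728 0.2524 0.114 ] [179.77  -0.3  178.94]
to (0.4749, 0.2528, 0.064) 179 offset [-0.023  0.003  0.5  ] yaw -0.0003
```

>>> servo_tool(
  rows=[
    {"offset": [-0.02,0,0.1],"yaw": 0,"claw": 1},
    {"offset": [-0.02,0,0.2],"yaw": 0,"claw": 1},
    {"offset": [-0.02,0,0.3],"yaw": 0,"claw": 1},
    {"offset": [-0.02,0,0.4],"yaw": 0,"claw": 1},
    {"offset": [-0.02,0,0.46],"yaw": 0,"claw": 1},
    {"offset": [-0.02,0,0.49],"yaw": 0,"claw": 1},
    {"offset": [-0.02,0,0.49],"yaw": 0,"claw": 1},
  ],
)

```text
time: 20.35
ee_pos: [0.4762, 0.253, 0.0674]
tcp_rot: [179.6, -0.1, 178.9]
wrist_force: [0.5, 0.3, -2.8]
opening: 0.0154
grasp_force: 60.1
```

```bash
python3 -c "
from h import *
st(); im,d,P=wcloud(); cv2.imwrite('pics/w4.png',im[:,:,::-1])
"
```

```text
20.35 [ 27.8   3.9 -11.6  74.3   0.3  28.9] [0.4762 0.253  0.0674] [ 1.7964e+02 -6.0000e-02  1.7894e+02]
```

View pics/w4.png

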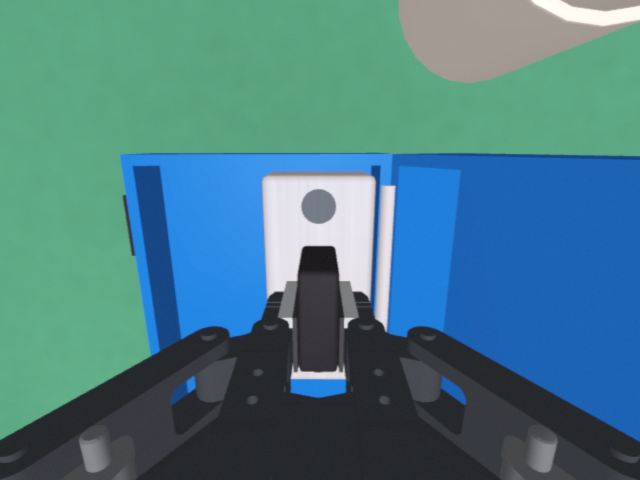

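>>> servo_tool(
  rows=[
    {"offset": [0,0,0.02],"yaw": 0,"claw": 1},
    {"offset": [0,0,0.03],"yaw": 0,"claw": 1},
    {"offset": [0,0,0.03],"yaw": 0,"claw": 0.72},
    {"offset": [0,0,0.03],"yaw": 0,"claw": 0.72},
    {"offset": [0,0,0.03],"yaw": 0,"claw": 0.72},
    {"offset": [0,0,-0.3],"yaw": 0,"claw": 0.72},
    {"offset": [0,0,-0.7],"yaw": 0,"claw": 0.72},
    {"offset": [0,0,-1],"yaw": 0,"claw": 0.6},
    {"offset": [0,0,-1],"yaw": 0,"claw": 0.6},
  ],
)

```text
time: 21.52
ee_pos: [0.4773, 0.2529, 0.17]
tcp_rot: [179.5, 0.2, 178.9]
wrist_force: [-0.5, 0.6, 0.6]
opening: 0.0341
grasp_force: 0.0
```

```bash
python3 -c "
from h import *
st(); im,d,P=wcloud(); case(im,P); print('manif'); rect(P,d,(.40,.545,.21,.281),.027,.037)
rect(P,d,(.40,.545,.21,.281),.062,.08)
print('gauge');rect(P,d,(.40,.48,-.09,0),.045,.08)
items(['gauge','rejA','rejB','bottle','valve'])
to(pos=(.4393,-.0467,.2))
"
```

```text
21.52 [27.8  2.4 -1.9 85.4  0.3 28.8] [0.4773 0.2529 0.17  ] [1.7952e+02 1.6000e-01 1.7893e+02]
front 1207 [0.1635 0.1652 0.167  0.1684 0.169 ] z [0.0274 0.0318 0.0332]
back 1440 [0.2806 0.2897 0.2932 0.2964 0.2996] z [0.0294 0.0327 0.0356]
-x 706 [0.4118 0.4126 0.414  0.4154 0.4162] z [0.0309 0.032  0.0333]
+x 469 [0.5839 0.5846 0.5852 0.5872 0.5892] z [0.0267 0.0315 0.0329]
manif
n 7808 [[478.1, 245.5], [132.9, 70.9], 0.0] z 0.0329
n 1436 [[474.8, 253.2], [15.8, 43.6], 88.4] z 0.0689
gauge
none (0.4, 0.48, -0.09, 0)
gauge
n 381 [[438.8, -44.9], [48.6, 51.3], 89.1] z 0.0305
n 46 [[438.6, -44.7], [13.9, 13.6], 56.9] z 0.0611
rejA
n 428 [[544.5, -153.7], [50.6, 50.2], 43.9] z 0.0308
rejB
n 434 [[435.7, -146.3], [49.5, 50.3], 43.7] z 0.0307
bottle
n 250 [[545.4, -248.5], [44.6, 45.6], 78.0] z 0.0312
n 82 [[545.1, -248.9], [18.6, 18.7], 88.0] z 0.062
valve
n 492 [[429.6, -244.4], [52.9, 52.2], 21.2] z 0.0297
n 68 [[429.6, -244.4], [15.8, 16.3], 21.7] z 0.0622
to (0.4393, -0.0467, 0.2) None offset [ 0.314 -2.995 -0.348] yaw 0
```

>>> servo_tool(
  rows=[
    {"offset": [0.1,-0.4,0],"yaw": 0,"claw": 0.5},
    {"offset": [0.1,-0.8,0],"yaw": 0,"claw": 0.5},
    {"offset": [0.1,-1,0],"yaw": 0,"claw": 0.5},
  ],
)

```text
time: 22.0
ee_pos: [0.4636, 0.1509, 0.1654]
tcp_rot: [179.7, -0.2, 178.9]
wrist_force: [0.0, -0.0, -0.3]
opening: 0.043
grasp_force: 0.0
```

>>> servo_tool(
  rows=[
    {"offset": [0.1,-0.4,0],"yaw": 0,"claw": 0.5},
    {"offset": [0.1,-0.8,0],"yaw": 0,"claw": 0.5},
    {"offset": [0.1,-1,0],"yaw": 0,"claw": 0.5},
  ],
)

```text
time: 22.38
ee_pos: [0.4517, 0.0512, 0.1648]
tcp_rot: [179.7, -0.2, 178.9]
wrist_force: [-0.0, 0.3, 0.1]
opening: 0.0432
grasp_force: 0.0
```

>>> servo_tool(
  rows=[
    {"offset": [0.11,-0.4,0],"yaw": 0.178,"claw": 0.5},
    {"offset": [0.11,-0.8,0],"yaw": 0.178,"claw": 0.5},
    {"offset": [0.11,-1,0],"yaw": 0.178,"claw": 0.5},
    {"offset": [0.11,-1,0],"yaw": 0.178,"claw": 0.5},
  ],
)

```text
time: 22.88
ee_pos: [0.4391, -0.0479, 0.1643]
tcp_rot: [179.8, -0.3, 146.8]
wrist_force: [-0.6, 0.7, -0.0]
opening: 0.0425
grasp_force: 0.0
```

```bash
python3 -c "
from h import *
st(); im,d,P=wcloud(); 
print('gauge');rect(P,d,(.40,.48,-.09,0),.045,.08);rect(P,d,(.40,.48,-.09,0),.02,.034)
to(pos=(.4392,-.0467,.0645),yaw=146.9)
"
```

```text
22.88 [ -6.4 -10.6 -14.7  86.1   0.4  26.8] [ 0.4391 -0.0479  0.1643] [179.78  -0.34 146.78]
gauge
n 451 [[439.0, -46.4], [13.8, 14.4], 56.8] z 0.0615
n 2863 [[439.1, -46.4], [50.9, 51.4], 55.7] z 0.0304
to (0.4392, -0.0467, 0.0645) 146.9 offset [-0.003 -0.     1.   ] yaw 0.0005
```

>>> servo_tool(
  rows=[
    {"offset": [0,0.01,0.35],"yaw": 0,"claw": 0.5},
    {"offset": [0,0.01,0.7],"yaw": 0,"claw": 0.5},
    {"offset": [0,0.01,0.9],"yaw": 0,"claw": 0.5},
    {"offset": [0,0.01,0.99],"yaw": 0,"claw": 0.5},
    {"offset": [0,0.01,0.99],"yaw": 0,"claw": 1},
    {"offset": [0,0.01,0.99],"yaw": 0,"claw": 1},
    {"offset": [0,0.01,0.99],"yaw": 0,"claw": 1},
    {"offset": [0,0.01,0.99],"yaw": 0,"claw": 1},
    {"offset": [0,0.01,0.99],"yaw": 0,"claw": 1},
  ],
  squeeze=50,
)

```text
time: 24.05
ee_pos: [0.4405, -0.0456, 0.0671]
tcp_rot: [179.7, -0.2, 146.9]
wrist_force: [-0.3, -1.0, 2.9]
opening: 0.0118
grasp_force: 49.6
```

>>> servo_tool(
  rows=[
    {"offset": [0,0,-0.3],"yaw": 0,"claw": 1},
    {"offset": [0,0,-0.7],"yaw": 0,"claw": 1},
    {"offset": [0,0,-0.9],"yaw": -0.178,"claw": 1},
    {"offset": [0,0,-0.9],"yaw": -0.178,"claw": 1},
    {"offset": [0,0,-0.9],"yaw": -0.178,"claw": 1},
  ],
)

```text
time: 24.68
ee_pos: [0.4403, -0.0461, 0.1568]
tcp_rot: [179.6, -0.0, 179.3]
wrist_force: [-0.9, 0.0, -1.8]
opening: 0.0121
grasp_force: 49.5
```

```bash
python3 -c "
from h import *
st(); to(pos=(.452,.1975,.155),yaw=179)
"
```

```text
24.68 [ -6.2 -10.5 -15.5  85.1   0.4  -5.5] [ 0.4403 -0.0461  0.1568] [ 1.7964e+02 -3.0000e-02  1.7929e+02]
to (0.452, 0.1975, 0.155) 179 offset [-0.086  2.437  0.034] yaw 0.0016
```

>>> servo_tool(
  rows=[
    {"offset": [-0.03,0.3,0],"yaw": 0,"claw": 1},
    {"offset": [-0.03,0.6,0],"yaw": 0,"claw": 1},
    {"offset": [-0.03,0.9,0],"yaw": 0,"claw": 1},
  ],
)

```text
time: 25.05
ee_pos: [0.4448, 0.0447, 0.1571]
tcp_rot: [179.6, -0.1, 178.9]
wrist_force: [0.1, -0.4, -0.4]
opening: 0.0121
grasp_force: 49.5
```

>>> servo_tool(
  rows=[
    {"offset": [-0.03,0.3,0],"yaw": 0,"claw": 1},
    {"offset": [-0.03,0.6,0],"yaw": 0,"claw": 1},
    {"offset": [-0.03,0.9,0],"yaw": 0,"claw": 1},
  ],
)

```text
time: 25.42
ee_pos: [0.4495, 0.1347, 0.1576]
tcp_rot: [179.6, -0.1, 178.9]
wrist_force: [0.4, -0.8, -1.0]
opening: 0.012
grasp_force: 49.5
```

>>> servo_tool(
  rows=[
    {"offset": [-0.03,0.3,0],"yaw": 0,"claw": 1},
    {"offset": [-0.03,0.64,0],"yaw": 0,"claw": 1},
    {"offset": [-0.03,0.64,0],"yaw": 0,"claw": 1},
  ],
)

```text
time: 25.8
ee_pos: [0.4536, 0.1993, 0.1577]
tcp_rot: [179.6, -0.1, 179.1]
wrist_force: [-0.5, 0.3, -1.2]
opening: 0.012
grasp_force: 49.4
```

```bash
python3 -c "
from h import *
o=st(); im,d,P=wcloud(); z=o['ee_pos'][2]-.067
x,y=o['ee_pos'][:2]
print('held');rect(P,d,(x-.04,x+.04,y-.04,y+.04),z+.026,z+.034)
rect(P,d,(x-.04,x+.04,y-.04,y+.04),z+.05,z+.065)
case(im,P)
"
```

```text
25.8 [23.5 -3.4 -9.  84.4  0.4 24.4] [0.4536 0.1993 0.1577] [ 1.7964e+02 -9.0000e-02  1.7908e+02]
held
n 4210 [[450.8, 198.2], [48.7, 48.7], 47.5] z 0.1214
n 2088 [[454.0, 199.1], [39.3, 22.7], 89.4] z 0.1518
front 197 [0.163  0.1646 0.166  0.1675 0.1687] z [0.0281 0.0318 0.033 ]
back 1644 [0.2804 0.2879 0.2925 0.2962 0.2996] z [0.0287 0.0325 0.0357]
-x 823 [0.4115 0.4125 0.4137 0.4152 0.4165] z [0.0302 0.0319 0.033 ]
+x 357 [0.5837 0.5845 0.5851 0.5872 0.5898] z [0.0265 0.0316 0.0331]
```

>>> servo_tool(
  rows=[
    {"offset": [0,-0.01,0.3],"yaw": 0,"claw": 1},
    {"offset": [0,-0.01,0.5],"yaw": 0,"claw": 1},
    {"offset": [0,-0.01,0.65],"yaw": 0,"claw": 1},
    {"offset": [0,-0.01,0.78],"yaw": 0,"claw": 1},
    {"offset": [0,-0.01,0.83],"yaw": 0,"claw": 1},
    {"offset": [0,-0.01,0.85],"yaw": 0,"claw": 1},
    {"offset": [0,-0.01,0.86],"yaw": 0,"claw": 1},
  ],
)

```text
time: 26.72
ee_pos: [0.4538, 0.1971, 0.0723]
tcp_rot: [179.7, -0.0, 178.9]
wrist_force: [0.3, 0.1, -1.6]
opening: 0.0119
grasp_force: 49.9
```

```bash
python3 -c "
from h import *
o=st();print(o['wrist_force'])"
```

```text
26.73 [ 23.3  -2.2 -17.3  74.8   0.3  24.4] [0.4538 0.1971 0.0723] [ 1.7965e+02 -4.0000e-02  1.7893e+02]
[ 0.29798578  0.07720944 -1.64859269]
```

>>> servo_tool(
  rows=[
    {"offset": [0,0,0.02],"yaw": 0,"claw": 1},
    {"offset": [0,0,0.02],"yaw": 0,"claw": 0.65},
    {"offset": [0,0,0.02],"yaw": 0,"claw": 0.65},
    {"offset": [0,0,0.02],"yaw": 0,"claw": 0.65},
    {"offset": [0,0,-0.3],"yaw": 0,"claw": 0.65},
    {"offset": [0,0,-0.7],"yaw": 0,"claw": 0.65},
    {"offset": [0,0,-1],"yaw": 0,"claw": 0.5},
    {"offset": [0,0,-1],"yaw": 0,"claw": 0.5},
  ],
)

```text
time: 27.72
ee_pos: [0.4548, 0.1971, 0.1744]
tcp_rot: [179.6, 0.2, 178.9]
wrist_force: [-0.0, 0.5, -0.9]
opening: 0.0428
grasp_force: 0.0
```

>>> servo_tool(
  rows=[
    {"offset": [-0.05,-0.3,0],"yaw": 0,"claw": 0.5},
    {"offset": [-0.1,-0.6,0],"yaw": 0,"claw": 0.5},
    {"offset": [-0.2,-0.9,0],"yaw": 0,"claw": 0.5},
  ],
)

```text
time: 28.1
ee_pos: [0.4717, 0.1054, 0.1703]
tcp_rot: [179.7, -0.1, 179.0]
wrist_force: [0.3, -0.7, -0.9]
opening: 0.0427
grasp_force: 0.0
```

>>> servo_tool(
  rows=[
    {"offset": [-0.05,-0.3,0],"yaw": 0,"claw": 0.5},
    {"offset": [-0.1,-0.6,0],"yaw": 0,"claw": 0.5},
    {"offset": [-0.2,-0.9,0],"yaw": 0,"claw": 0.5},
  ],
)

```text
time: 28.48
ee_pos: [0.49, 0.015, 0.1697]
tcp_rot: [179.6, -0.1, 178.9]
wrist_force: [-0.3, -0.6, -0.8]
opening: 0.0426
grasp_force: 0.0
```

```bash
python3 -c "
from h import *
o=st(); im,d,P=items(['rejA','rejB','bottle','valve'])
print('placed');rect(P,d,(.425,.48,.17,.225),.055,.08);rect(P,d,(.425,.485,.172,.226),.033,.042)
to(pos=(.5456,-.2505,.17))"
```

```text
28.48 [ 1.6 -3.9 -8.2 85.9  0.4  2.6] [0.49   0.015  0.1697] [ 1.7965e+02 -1.4000e-01  1.7894e+02]
rejA
n 432 [[544.2, -153.6], [50.6, 51.4], 41.7] z 0.0305
rejB
n 434 [[435.6, -147.1], [50.7, 48.9], 88.1] z 0.0307
bottle
n 249 [[545.6, -249.0], [43.8, 45.2], 88.5] z 0.0313
n 81 [[545.8, -248.7], [18.1, 19.1], 84.6] z 0.0617
valve
n 495 [[429.8, -244.3], [52.9, 52.7], 23.1] z 0.0297
n 66 [[429.7, -244.7], [16.5, 16.4], 26.9] z 0.0615
placed
n 44 [[453.5, 196.8], [12.6, 13.7], 86.2] z 0.066
n 319 [[453.7, 197.4], [49.0, 49.8], 0.5] z 0.0358
to (0.5456, -0.2505, 0.17) None offset [-0.599 -2.618 -0.018] yaw 0
```

>>> servo_tool(
  rows=[
    {"offset": [-0.07,-0.3,0],"yaw": 0,"claw": 0.5},
    {"offset": [-0.14,-0.6,0],"yaw": 0,"claw": 0.5},
    {"offset": [-0.2,-0.9,0],"yaw": 0,"claw": 0.5},
  ],
)

```text
time: 28.9
ee_pos: [0.5086, -0.0752, 0.1691]
tcp_rot: [179.6, -0.1, 178.9]
wrist_force: [0.4, -0.4, 0.3]
opening: 0.0428
grasp_force: 0.0
```

>>> servo_tool(
  rows=[
    {"offset": [-0.07,-0.3,0],"yaw": 0,"claw": 0.5},
    {"offset": [-0.14,-0.6,0],"yaw": 0,"claw": 0.5},
    {"offset": [-0.2,-0.9,0],"yaw": 0,"claw": 0.5},
  ],
)

```text
time: 29.28
ee_pos: [0.5269, -0.1655, 0.1685]
tcp_rot: [179.6, -0.1, 178.9]
wrist_force: [0.9, 0.4, -0.0]
opening: 0.0427
grasp_force: 0.0
```

>>> servo_tool(
  rows=[
    {"offset": [-0.07,-0.3,0],"yaw": 0,"claw": 0.5},
    {"offset": [-0.14,-0.6,0],"yaw": 0,"claw": 0.5},
    {"offset": [-0.2,-0.82,0],"yaw": 0,"claw": 0.5},
    {"offset": [-0.2,-0.82,0],"yaw": 0,"claw": 0.5},
  ],
)

```text
time: 29.78
ee_pos: [0.5453, -0.248, 0.1675]
tcp_rot: [179.6, -0.2, 178.8]
wrist_force: [-0.9, -0.2, -0.5]
opening: 0.0427
grasp_force: 0.0
```

```bash
python3 -c "
from h import *
o=st(); im,d,P=wcloud()
for n,b in(('bottle',(.51,.58,-.285,-.215)),('valve',(.39,.47,-.28,-.205)),('rejB',(.40,.47,-.185,-.115)),('rejA',(.51,.58,-.19,-.12))):
  print(n);rect(P,d,b,.045,.08);rect(P,d,b,.02,.034)
to(pos=(.5456,-.2505,.067))"
```

```text
29.77 [-24.6  11.1   7.5  86.6   0.3 -23.4] [ 0.5453 -0.248   0.1675] [ 1.7960e+02 -1.7000e-01  1.7884e+02]
bottle
n 716 [[545.6, -251.3], [19.3, 19.1], 38.2] z 0.0618
n 1740 [[545.6, -251.4], [45.2, 45.2], 53.1] z 0.0315
valve
n 907 [[430.1, -246.7], [16.3, 16.1], 21.8] z 0.0619
n 4931 [[430.1, -246.7], [53.0, 52.0], 21.9] z 0.0298
rejB
none (0.4, 0.47, -0.185, -0.115)
n 4810 [[436.3, -149.0], [51.1, 51.9], 31.0] z 0.0304
rejA
none (0.51, 0.58, -0.19, -0.12)
n 3443 [[545.2, -156.0], [52.0, 51.2], 15.6] z 0.0305
to (0.5456, -0.2505, 0.067) None offset [-0.008 -0.04   1.008] yaw 0
```

>>> servo_tool(
  rows=[
    {"offset": [-0.01,-0.04,0.35],"yaw": 0,"claw": 0.5},
    {"offset": [-0.01,-0.04,0.7],"yaw": 0,"claw": 0.5},
    {"offset": [-0.01,-0.04,0.9],"yaw": 0,"claw": 0.5},
    {"offset": [-0.01,-0.04,0.99],"yaw": 0,"claw": 0.5},
    {"offset": [-0.01,-0.04,0.99],"yaw": 0,"claw": 1},
    {"offset": [-0.01,-0.04,0.99],"yaw": 0,"claw": 1},
    {"offset": [-0.01,-0.04,0.99],"yaw": 0,"claw": 1},
    {"offset": [-0.01,-0.04,0.99],"yaw": 0,"claw": 1},
    {"offset": [-0.01,-0.04,0.99],"yaw": 0,"claw": 1},
  ],
  squeeze=40,
)

```text
time: 30.95
ee_pos: [0.5466, -0.2507, 0.0708]
tcp_rot: [179.7, -0.0, 178.9]
wrist_force: [0.1, -0.0, 2.9]
opening: 0.018
grasp_force: 39.4
```

>>> servo_tool(
  rows=[
    {"offset": [0,0,-0.3],"yaw": 0,"claw": 1},
    {"offset": [0,0,-0.7],"yaw": 0,"claw": 1},
    {"offset": [0,0,-1],"yaw": 0,"claw": 1},
    {"offset": [0,0,-1],"yaw": 0,"claw": 1},
  ],
)

```text
time: 31.45
ee_pos: [0.5474, -0.2517, 0.1729]
tcp_rot: [179.7, 0.2, 178.9]
wrist_force: [0.2, -1.4, -1.3]
opening: 0.0181
grasp_force: 39.2
```

```bash
python3 -c "
from h import *
st(); to(pos=(.557,.2515,.17),yaw=179)
"
```

```text
31.45 [-24.8  11.3   8.2  86.9   0.3 -23.8] [ 0.5474 -0.2517  0.1729] [1.7974e+02 1.7000e-01 1.7893e+02]
to (0.557, 0.2515, 0.17) 179 offset [-2.000e-03  5.032e+00  5.100e-02] yaw -0.0004
```

>>> servo_tool(
  rows=[
    {"offset": [0,0.35,0],"yaw": 0,"claw": 1},
    {"offset": [0,0.7,0],"yaw": 0,"claw": 1},
    {"offset": [0,1,0],"yaw": 0,"claw": 1},
  ],
)

```text
time: 31.82
ee_pos: [0.5478, -0.15, 0.1693]
tcp_rot: [179.6, -0.2, 178.9]
wrist_force: [-0.2, 0.5, -0.9]
opening: 0.0181
grasp_force: 39.2
```

>>> servo_tool(
  rows=[
    {"offset": [0,0.35,0],"yaw": 0,"claw": 1},
    {"offset": [0,0.7,0],"yaw": 0,"claw": 1},
    {"offset": [0,1,0],"yaw": 0,"claw": 1},
  ],
)

```text
time: 32.2
ee_pos: [0.5496, -0.0499, 0.17]
tcp_rot: [179.6, -0.2, 179.0]
wrist_force: [0.8, -0.2, -0.3]
opening: 0.018
grasp_force: 39.2
```

>>> servo_tool(
  rows=[
    {"offset": [0,0.35,0],"yaw": 0,"claw": 1},
    {"offset": [0,0.7,0],"yaw": 0,"claw": 1},
    {"offset": [0,1,0],"yaw": 0,"claw": 1},
  ],
)

```text
time: 32.58
ee_pos: [0.5515, 0.05, 0.1706]
tcp_rot: [179.7, -0.2, 179.0]
wrist_force: [-0.8, 0.5, -1.0]
opening: 0.0175
grasp_force: 39.2
```

>>> servo_tool(
  rows=[
    {"offset": [0,0.35,0],"yaw": 0,"claw": 1},
    {"offset": [0,0.7,0],"yaw": 0,"claw": 1},
    {"offset": [0,1,0],"yaw": 0,"claw": 1},
  ],
)

```text
time: 32.95
ee_pos: [0.5534, 0.1499, 0.1712]
tcp_rot: [179.7, -0.2, 179.0]
wrist_force: [-0.4, 0.1, -0.6]
opening: 0.0182
grasp_force: 39.2
```

>>> servo_tool(
  rows=[
    {"offset": [0,0.35,0],"yaw": 0,"claw": 1},
    {"offset": [0,0.7,0],"yaw": 0,"claw": 1},
    {"offset": [0,1,0],"yaw": 0,"claw": 1},
    {"offset": [0,1,0],"yaw": 0,"claw": 1},
  ],
)

```text
time: 33.45
ee_pos: [0.5551, 0.2503, 0.1715]
tcp_rot: [179.7, -0.2, 179.1]
wrist_force: [0.1, -1.1, -0.5]
opening: 0.0178
grasp_force: 39.2
```

```bash
python3 -c "
from h import *
o=st(); im,d,P=wcloud(); z=o['ee_pos'][2]-.071
x,y=o['ee_pos'][:2]
print('held');rect(P,d,(x-.04,x+.04,y-.04,y+.04),z+.024,z+.036)
to(pos=(.5565,.250,.078),yaw=179)
"
```

```text
33.45 [24.1 12.2  9.2 86.9  0.4 25. ] [0.5551 0.2503 0.1715] [ 1.7969e+02 -1.7000e-01  1.7908e+02]
held
n 2914 [[545.9, 249.8], [45.5, 29.4], 89.2] z 0.1324
to (0.5565, 0.25, 0.078) 179 offset [-0.015  0.004  0.938] yaw 0.0001
```

>>> servo_tool(
  rows=[
    {"offset": [-0.03,0,0.3],"yaw": 0,"claw": 1},
    {"offset": [-0.03,0,0.55],"yaw": 0,"claw": 1},
    {"offset": [-0.03,0,0.7],"yaw": 0,"claw": 1},
    {"offset": [-0.03,0,0.83],"yaw": 0,"claw": 1},
    {"offset": [-0.03,0,0.91],"yaw": 0,"claw": 1},
    {"offset": [-0.03,0,0.94],"yaw": 0,"claw": 1},
    {"offset": [-0.03,0,0.955],"yaw": 0,"claw": 1},
  ],
)

```text
time: 34.38
ee_pos: [0.5589, 0.2494, 0.0782]
tcp_rot: [179.6, -0.0, 178.9]
wrist_force: [-0.6, -0.5, -0.4]
opening: 0.018
grasp_force: 39.2
```

>>> servo_tool(
  rows=[
    {"offset": [0,0,0.01],"yaw": 0,"claw": 1},
    {"offset": [0,0,0.02],"yaw": 0,"claw": 0.67},
    {"offset": [0,0,0.02],"yaw": 0,"claw": 0.67},
    {"offset": [0,0,0.02],"yaw": 0,"claw": 0.67},
    {"offset": [0,0,-0.3],"yaw": 0,"claw": 0.67},
    {"offset": [0,0,-0.7],"yaw": 0,"claw": 0.6},
    {"offset": [0,0,-1],"yaw": 0,"claw": 0.5},
    {"offset": [0,0,-1],"yaw": 0,"claw": 0.5},
  ],
)

```text
time: 35.38
ee_pos: [0.5598, 0.2491, 0.1808]
tcp_rot: [179.5, 0.2, 178.9]
wrist_force: [0.0, -0.3, 0.2]
opening: 0.0428
grasp_force: 0.0
```

```bash
python3 -c "
from h import *
o=st(); im,d,P=wcloud()
print('bottle');rect(P,d,(.53,.582,.222,.278),.055,.08);rect(P,d,(.5305,.582,.225,.2785),.033,.044)
to(pos=(.4302,-.2468,.17),yaw=179)"
```

```text
35.38 [23.8 12.4 10.4 87.6  0.3 24.9] [0.5598 0.2491 0.1808] [179.53   0.19 178.94]
bottle
n 635 [[558.2, 248.3], [19.2, 19.3], 71.9] z 0.0669
n 1602 [[558.2, 248.1], [44.7, 45.1], 0.2] z 0.0366
to (0.4302, -0.2468, 0.17) 179 offset [ 1.198 -4.98   0.051] yaw -0.0004
```

>>> servo_tool(
  rows=[
    {"offset": [0.08,-0.35,0],"yaw": 0,"claw": 0.5},
    {"offset": [0.16,-0.7,0],"yaw": 0,"claw": 0.5},
    {"offset": [0.24,-1,0],"yaw": 0,"claw": 0.5},
  ],
)

```text
time: 35.8
ee_pos: [0.532, 0.1479, 0.1755]
tcp_rot: [179.7, -0.2, 178.9]
wrist_force: [1.1, 0.3, -0.2]
opening: 0.0426
grasp_force: 0.0
```

>>> servo_tool(
  rows=[
    {"offset": [0.08,-0.35,0],"yaw": 0,"claw": 0.5},
    {"offset": [0.16,-0.7,0],"yaw": 0,"claw": 0.5},
    {"offset": [0.24,-1,0],"yaw": 0,"claw": 0.5},
  ],
)

```text
time: 36.17
ee_pos: [0.5061, 0.0484, 0.1751]
tcp_rot: [179.7, -0.2, 178.9]
wrist_force: [0.6, 0.1, -0.6]
opening: 0.0434
grasp_force: 0.0
```

>>> servo_tool(
  rows=[
    {"offset": [0.08,-0.35,0],"yaw": 0,"claw": 0.5},
    {"offset": [0.16,-0.7,0],"yaw": 0,"claw": 0.5},
    {"offset": [0.24,-1,0],"yaw": 0,"claw": 0.5},
  ],
)

```text
time: 36.55
ee_pos: [0.4803, -0.0511, 0.1746]
tcp_rot: [179.6, -0.2, 178.9]
wrist_force: [0.3, -0.0, 0.8]
opening: 0.0424
grasp_force: 0.0
```

>>> servo_tool(
  rows=[
    {"offset": [0.08,-0.35,0],"yaw": 0,"claw": 0.5},
    {"offset": [0.16,-0.7,0],"yaw": 0,"claw": 0.5},
    {"offset": [0.24,-1,0],"yaw": 0,"claw": 0.5},
  ],
)

```text
time: 36.92
ee_pos: [0.4545, -0.1505, 0.174]
tcp_rot: [179.6, -0.2, 178.9]
wrist_force: [0.7, 0.2, -0.5]
opening: 0.0426
grasp_force: 0.0
```

>>> servo_tool(
  rows=[
    {"offset": [0.08,-0.35,0],"yaw": -0.127,"claw": 0.5},
    {"offset": [0.16,-0.7,0],"yaw": -0.127,"claw": 0.5},
    {"offset": [0.24,-1,0],"yaw": -0.127,"claw": 0.5},
    {"offset": [0.24,-1,0],"yaw": -0.127,"claw": 0.5},
  ],
)

```text
time: 37.42
ee_pos: [0.4285, -0.2502, 0.1733]
tcp_rot: [179.6, 0.0, -158.4]
wrist_force: [-0.4, 0.7, -0.4]
opening: 0.0428
grasp_force: 0.0
```

```bash
python3 -c "
from h import *
o=st(); im,d,P=wcloud()
for n,b in(('valve',(.39,.47,-.29,-.205)),('rejB',(.40,.47,-.185,-.115)),('rejA',(.51,.58,-.19,-.12))):
  print(n);rect(P,d,b,.045,.08);rect(P,d,b,.02,.034)
to(pos=(.4302,-.2468,.066),yaw=-158.2)"
```

```text
37.42 [-30.4  -2.9  -6.8  86.5   0.3 -52.1] [ 0.4285 -0.2502  0.1733] [ 179.56    0.   -158.36]
valve
n 596 [[430.0, -246.7], [16.5, 15.9], 22.2] z 0.0618
n 3316 [[429.7, -246.9], [52.2, 52.1], 21.7] z 0.0299
rejB
none (0.4, 0.47, -0.185, -0.115)
n 2946 [[435.9, -148.6], [52.4, 50.5], 63.1] z 0.0305
rejA
none (0.51, 0.58, -0.19, -0.12)
n 1351 [[540.2, -165.5], [35.8, 38.2], 23.7] z 0.0304
to (0.4302, -0.2468, 0.066) -158.2 offset [-0.021  0.009  1.075] yaw -0.0007
```

>>> servo_tool(
  rows=[
    {"offset": [-0.02,0.01,0.35],"yaw": 0,"claw": 0.5},
    {"offset": [-0.02,0.01,0.7],"yaw": 0,"claw": 0.5},
    {"offset": [-0.02,0.01,0.9],"yaw": 0,"claw": 0.5},
    {"offset": [-0.02,0.01,0.9],"yaw": 0,"claw": 0.5},
  ],
)

```text
time: 37.98
ee_pos: [0.4301, -0.2452, 0.0829]
tcp_rot: [179.5, -0.0, -158.2]
wrist_force: [-0.3, -0.1, 0.7]
opening: 0.0425
grasp_force: 0.0
```

>>> servo_tool(
  rows=[
    {"offset": [0,0,0.1],"yaw": 0,"claw": 0.5},
    {"offset": [0,0,0.16],"yaw": 0,"claw": 0.5},
    {"offset": [0,0,0.16],"yaw": 0,"claw": 1},
    {"offset": [0,0,0.16],"yaw": 0,"claw": 1},
    {"offset": [0,0,0.16],"yaw": 0,"claw": 1},
    {"offset": [0,0,0.16],"yaw": 0,"claw": 1},
    {"offset": [0,0,0.16],"yaw": 0,"claw": 1},
  ],
  squeeze=50,
)

```text
time: 38.85
ee_pos: [0.431, -0.2468, 0.0691]
tcp_rot: [179.7, 0.1, -158.2]
wrist_force: [-0.7, 1.1, 2.7]
opening: 0.0149
grasp_force: 50.9
```

>>> servo_tool(
  rows=[
    {"offset": [0,0,-0.3],"yaw": 0,"claw": 1},
    {"offset": [0,0,-0.7],"yaw": 0,"claw": 1},
    {"offset": [0,0,-1],"yaw": 0.127,"claw": 1},
    {"offset": [0,0,-1],"yaw": 0.127,"claw": 1},
    {"offset": [0,0,-1],"yaw": 0.127,"claw": 1},
  ],
)

```text
time: 39.48
ee_pos: [0.4309, -0.2474, 0.1687]
tcp_rot: [179.6, -0.1, 178.9]
wrist_force: [-1.0, 0.8, -3.3]
opening: 0.0145
grasp_force: 50.4
```

```bash
python3 -c "
from h import *
st(); to(pos=(.546,.196,.17),yaw=179)
"
```

```text
39.48 [-30.   -2.9  -7.3  85.9   0.3 -28.9] [ 0.4309 -0.2474  0.1687] [ 1.7965e+02 -6.0000e-02  1.7894e+02]
to (0.546, 0.196, 0.17) 179 offset [-1.068  4.454  0.013] yaw -0.0003
```

>>> servo_tool(
  rows=[
    {"offset": [-0.08,0.3,0],"yaw": 0,"claw": 1},
    {"offset": [-0.16,0.6,0],"yaw": 0,"claw": 1},
    {"offset": [-0.22,0.89,0],"yaw": 0,"claw": 1},
  ],
)

```text
time: 39.85
ee_pos: [0.4545, -0.1578, 0.1685]
tcp_rot: [179.6, -0.1, 179.2]
wrist_force: [0.5, -0.2, -1.2]
opening: 0.0147
grasp_force: 50.3
```

>>> servo_tool(
  rows=[
    {"offset": [-0.08,0.3,0],"yaw": 0,"claw": 1},
    {"offset": [-0.16,0.6,0],"yaw": 0,"claw": 1},
    {"offset": [-0.22,0.89,0],"yaw": 0,"claw": 1},
  ],
)

```text
time: 40.22
ee_pos: [0.4782, -0.0691, 0.1691]
tcp_rot: [179.6, -0.1, 179.2]
wrist_force: [-0.5, -0.3, -2.2]
opening: 0.0145
grasp_force: 50.3
```

>>> servo_tool(
  rows=[
    {"offset": [-0.08,0.3,0],"yaw": 0,"claw": 1},
    {"offset": [-0.16,0.6,0],"yaw": 0,"claw": 1},
    {"offset": [-0.22,0.89,0],"yaw": 0,"claw": 1},
  ],
)

```text
time: 40.6
ee_pos: [0.5018, 0.0194, 0.1696]
tcp_rot: [179.7, -0.1, 179.2]
wrist_force: [0.0, -0.3, -1.3]
opening: 0.0144
grasp_force: 50.3
```

>>> servo_tool(
  rows=[
    {"offset": [-0.08,0.3,0],"yaw": 0,"claw": 1},
    {"offset": [-0.16,0.6,0],"yaw": 0,"claw": 1},
    {"offset": [-0.22,0.89,0],"yaw": 0,"claw": 1},
  ],
)

```text
time: 40.98
ee_pos: [0.5255, 0.1079, 0.17]
tcp_rot: [179.7, -0.1, 179.2]
wrist_force: [0.7, -1.8, -2.5]
opening: 0.0148
grasp_force: 50.3
```

>>> servo_tool(
  rows=[
    {"offset": [-0.08,0.3,0],"yaw": 0,"claw": 1},
    {"offset": [-0.16,0.6,0],"yaw": 0,"claw": 1},
    {"offset": [-0.22,0.89,0],"yaw": 0,"claw": 1},
    {"offset": [-0.22,0.89,0],"yaw": 0,"claw": 1},
  ],
)

```text
time: 41.48
ee_pos: [0.549, 0.197, 0.1701]
tcp_rot: [179.7, -0.2, 179.3]
wrist_force: [-0.3, 0.1, -2.6]
opening: 0.0144
grasp_force: 50.3
```

```bash
python3 -c "
from h import *
o=st(); im,d,P=wcloud(); z=o['ee_pos'][2]-.069
x,y=o['ee_pos'][:2]
print('held');rect(P,d,(x-.04,x+.04,y-.04,y+.04),z+.024,z+.034)
print('others');rect(P,d,(.44,.47,.18,.215),.055,.08);rect(P,d,(.53,.582,.235,.27),.06,.08)
to(pos=(.548,.1965,.076),yaw=179)
"
```

```text
41.48 [19.6  8.7  4.9 86.3  0.4 20.3] [0.549  0.197  0.1701] [ 1.7967e+02 -1.6000e-01  1.7926e+02]
held
n 5240 [[538.8, 197.2], [52.2, 35.0], 88.7] z 0.1313
others
n 537 [[453.6, 195.8], [13.7, 14.0], 88.9] z 0.0665
n 654 [[558.0, 248.0], [19.3, 19.2], 72.3] z 0.0669
to (0.548, 0.1965, 0.076) 179 offset [ 0.006 -0.     0.944] yaw 0.001
```

Square with the case (88.7°), and y is right. I will lower it, release, then move on to reject A.

>>> servo_tool(
  rows=[
    {"offset": [0,0,0.3],"yaw": 0,"claw": 1},
    {"offset": [0,0,0.55],"yaw": 0,"claw": 1},
    {"offset": [0,0,0.7],"yaw": 0,"claw": 1},
    {"offset": [0,0,0.83],"yaw": 0,"claw": 1},
    {"offset": [0,0,0.91],"yaw": 0,"claw": 1},
    {"offset": [0,0,0.94],"yaw": 0,"claw": 1},
    {"offset": [0,0,0.96],"yaw": 0,"claw": 1},
  ],
)

```text
time: 42.4
ee_pos: [0.5494, 0.1962, 0.0759]
tcp_rot: [179.6, -0.0, 178.9]
wrist_force: [-0.5, -0.2, -2.0]
opening: 0.0145
grasp_force: 50.3
```

>>> servo_tool(
  rows=[
    {"offset": [0,0,0.02],"yaw": 0,"claw": 1},
    {"offset": [0,0,0.02],"yaw": 0,"claw": 0.67},
    {"offset": [0,0,0.02],"yaw": 0,"claw": 0.67},
    {"offset": [0,0,0.02],"yaw": 0,"claw": 0.67},
    {"offset": [0,0,-0.3],"yaw": 0,"claw": 0.67},
    {"offset": [0,0,-0.7],"yaw": 0,"claw": 0.5},
    {"offset": [0,0,-1],"yaw": 0,"claw": 0.3},
    {"offset": [0,0,-1],"yaw": 0,"claw": 0.3},
  ],
)

```text
time: 43.4
ee_pos: [0.5503, 0.1959, 0.1783]
tcp_rot: [179.6, 0.2, 178.9]
wrist_force: [-0.3, -0.3, -0.7]
opening: 0.0596
grasp_force: 0.0
```

```bash
python3 -c "
from h import *
o=st(); im,d,P=wcloud(); cv2.imwrite('pics/w5.png',im[:,:,::-1])
print('valve');rect(P,d,(.53,.57,.18,.22),.055,.08);rect(P,d,(.515,.582,.17,.2245),.033,.037)
items(['rejA','rejB'])
to(pos=(.545,-.1555,.17),yaw=180)"
```

```text
43.4 [19.4  8.5  5.6 86.8  0.4 20.5] [0.5503 0.1959 0.1783] [179.55   0.19 178.94]
valve
n 570 [[548.3, 196.7], [16.0, 16.3], 88.5] z 0.0668
n 3157 [[548.3, 196.6], [51.6, 51.0], 89.1] z 0.035
rejA
n 432 [[544.4, -153.5], [50.8, 50.4], 43.6] z 0.0306
rejB
n 431 [[435.8, -146.4], [49.6, 50.1], 43.0] z 0.0308
to (0.545, -0.1555, 0.17) 180 offset [-0.023 -3.511  0.029] yaw -0.0059
```

View pics/w5.png

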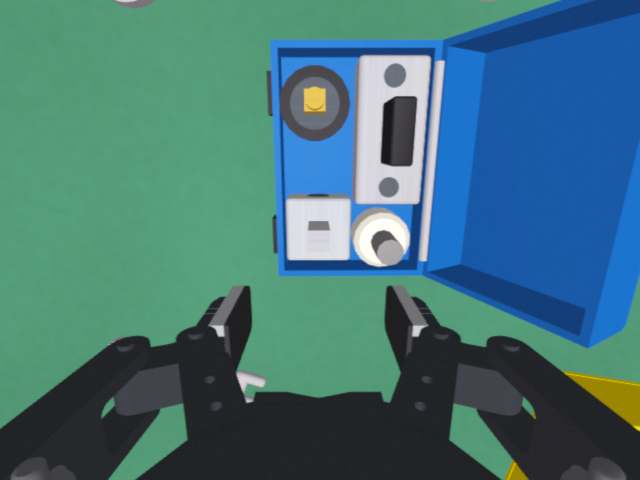

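The case holds gauge (315,100), manifold (390,130), valve (319,228) and bottle (381,238), all standing flat. Now the rejects.

>>> servo_tool(
  rows=[
    {"offset": [0,-0.35,0],"yaw": 0,"claw": 0.2},
    {"offset": [0,-0.7,0],"yaw": 0,"claw": 0.2},
    {"offset": [0,-1,0],"yaw": 0,"claw": 0.2},
  ],
)

```text
time: 43.88
ee_pos: [0.5467, 0.0944, 0.1732]
tcp_rot: [179.7, -0.2, 178.9]
wrist_force: [-0.1, -0.2, 0.6]
opening: 0.068
grasp_force: 0.0
```

>>> servo_tool(
  rows=[
    {"offset": [0,-0.35,0],"yaw": 0,"claw": 0.2},
    {"offset": [0,-0.7,0],"yaw": 0,"claw": 0.2},
    {"offset": [0,-1,0],"yaw": 0,"claw": 0.2},
  ],
)

```text
time: 44.25
ee_pos: [0.5448, -0.0057, 0.1726]
tcp_rot: [179.6, -0.2, 178.9]
wrist_force: [-0.7, -0.0, -0.1]
opening: 0.0683
grasp_force: 0.0
```

>>> servo_tool(
  rows=[
    {"offset": [0,-0.35,0],"yaw": 0,"claw": 0.2},
    {"offset": [0,-0.7,0],"yaw": 0,"claw": 0.2},
    {"offset": [0,-1,0],"yaw": 0,"claw": 0.2},
  ],
)

```text
time: 44.62
ee_pos: [0.5429, -0.1056, 0.172]
tcp_rot: [179.6, -0.2, 178.9]
wrist_force: [1.0, 0.4, -0.0]
opening: 0.0682
grasp_force: 0.0
```

>>> servo_tool(
  rows=[
    {"offset": [-0.02,-0.25,0.2],"yaw": 0,"claw": 0.2},
    {"offset": [-0.02,-0.51,0.5],"yaw": 0,"claw": 0.2},
    {"offset": [-0.02,-0.51,0.5],"yaw": 0,"claw": 0.2},
  ],
)

```text
time: 45.0
ee_pos: [0.5427, -0.1559, 0.1194]
tcp_rot: [179.6, -0.4, 178.8]
wrist_force: [-0.0, 0.5, 0.3]
opening: 0.0682
grasp_force: 0.0
```

```bash
python3 -c "
from h import *
o=st(); im,d,P=wcloud()
for n,b in(('rejA',(.51,.59,-.195,-.12)),('rejB',(.39,.48,-.19,-.10))):
  print(n);rect(P,d,b,.02,.036)
to(pos=(.545,-.156,.032),yaw=179)"
```

```text
45.0 [-16.2   6.9  -2.6  81.    0.3 -15. ] [ 0.5427 -0.1559  0.1194] [179.56  -0.4  178.82]
rejA
n 4763 [[545.2, -155.8], [51.6, 51.1], 3.4] z 0.0306
rejB
n 7003 [[436.1, -148.7], [52.1, 50.7], 0.8] z 0.0305
to (0.545, -0.156, 0.032) 179 offset [-0.02  -0.015  0.893] yaw -0.0008
```

>>> servo_tool(
  rows=[
    {"offset": [-0.02,-0.01,0.35],"yaw": 0,"claw": 0.2},
    {"offset": [-0.02,-0.01,0.65],"yaw": 0,"claw": 0.2},
    {"offset": [-0.02,-0.01,0.8],"yaw": 0,"claw": 0.2},
    {"offset": [-0.02,-0.01,0.87],"yaw": 0,"claw": 0.2},
    {"offset": [-0.02,-0.01,0.87],"yaw": 0,"claw": 0.7},
    {"offset": [-0.02,-0.01,0.87],"yaw": 0,"claw": 0.7},
    {"offset": [-0.02,-0.01,0.87],"yaw": 0,"claw": 0.7},
    {"offset": [-0.02,-0.01,0.87],"yaw": 0,"claw": 0.7},
  ],
  squeeze=40,
)

```text
time: 46.05
ee_pos: [0.5472, -0.1558, 0.0373]
tcp_rot: [179.7, 0.0, 178.9]
wrist_force: [-0.4, -0.4, 5.8]
opening: 0.0501
grasp_force: 42.2
```

>>> servo_tool(
  rows=[
    {"offset": [0,0,-0.3],"yaw": 0,"claw": 0.7},
    {"offset": [0,0,-0.7],"yaw": 0,"claw": 0.7},
    {"offset": [0,0,-1],"yaw": 0,"claw": 0.7},
  ],
)

```text
time: 46.42
ee_pos: [0.5467, -0.1564, 0.1379]
tcp_rot: [179.7, -0.0, 178.9]
wrist_force: [0.2, -0.1, -0.7]
opening: 0.0501
grasp_force: 42.2
```

>>> servo_tool(
  rows=[
    {"offset": [0.1,-0.3,0],"yaw": 0,"claw": 0.7},
    {"offset": [0.2,-0.6,0],"yaw": 0,"claw": 0.7},
    {"offset": [0.28,-0.9,0],"yaw": 0,"claw": 0.7},
  ],
)

```text
time: 46.8
ee_pos: [0.5165, -0.2466, 0.1357]
tcp_rot: [179.6, -0.1, 178.9]
wrist_force: [0.4, -0.1, -1.0]
opening: 0.0501
grasp_force: 42.2
```

>>> servo_tool(
  rows=[
    {"offset": [0.1,-0.3,0],"yaw": 0,"claw": 0.7},
    {"offset": [0.2,-0.6,0],"yaw": 0,"claw": 0.7},
    {"offset": [0.28,-0.9,0],"yaw": 0,"claw": 0.7},
    {"offset": [0.28,-0.9,0],"yaw": 0,"claw": 0.7},
  ],
)

```text
time: 47.3
ee_pos: [0.4865, -0.3368, 0.1348]
tcp_rot: [179.6, -0.1, 178.8]
wrist_force: [-0.2, 0.8, -1.3]
opening: 0.0503
grasp_force: 42.2
```

```bash
python3 -c "
from h import *
o=st(); im,d,P=wcloud(); im=im.astype(int); m=(im[...,0]>im[...,1]+60)&(abs(P[...,2]-.05)<.004)&(P[...,1]<-.3)
q=P[m];print(q.min(0),q.max(0),cv2.minAreaRect((q[:,:2]*1000).astype(np.float32)))
to(pos=(.488,-.383,.045),yaw=179)"
```

```text
47.3 [-34.8  10.2   2.8  82.8   0.2 -33.6] [ 0.4865 -0.3368  0.1348] [ 1.7964e+02 -9.0000e-02  1.7879e+02]
[ 0.37320378 -0.4516645   0.04600345] [ 0.53272014 -0.32465824  0.05253389] ((453.00823974609375, -386.33880615234375), (150.3004913330078, 120.07178497314453), 5.133338451385498)
to (0.488, -0.383, 0.045) 179 offset [-0.022 -0.478  0.896] yaw -0.0009
```

>>> servo_tool(
  rows=[
    {"offset": [-0.02,-0.25,0],"yaw": 0,"claw": 0.7},
    {"offset": [-0.02,-0.47,0],"yaw": 0,"claw": 0.7},
    {"offset": [-0.02,-0.47,0.4],"yaw": 0,"claw": 0.7},
    {"offset": [-0.02,-0.47,0.7],"yaw": 0,"claw": 0.7},
    {"offset": [-0.02,-0.47,0.87],"yaw": 0,"claw": 0.7},
    {"offset": [-0.02,-0.47,0.87],"yaw": 0,"claw": 0.27},
    {"offset": [-0.02,-0.47,0.87],"yaw": 0,"claw": 0.27},
    {"offset": [-0.02,-0.47,0.87],"yaw": 0,"claw": 0.27},
  ],
)

```text
time: 48.35
ee_pos: [0.4891, -0.3821, 0.0495]
tcp_rot: [179.7, 0.1, 178.9]
wrist_force: [-0.5, 0.0, 0.7]
opening: 0.0625
grasp_force: 0.0
```

>>> servo_tool(
  rows=[
    {"offset": [0,0,-0.3],"yaw": 0,"claw": 0.27},
    {"offset": [0,0,-0.7],"yaw": 0,"claw": 0.27},
    {"offset": [0,0,-1],"yaw": 0,"claw": 0.2},
    {"offset": [0,0,-1],"yaw": 0,"claw": 0.2},
  ],
)

```text
time: 48.85
ee_pos: [0.4897, -0.3832, 0.1518]
tcp_rot: [179.9, 0.2, 178.9]
wrist_force: [1.4, 0.6, -0.0]
opening: 0.0686
grasp_force: 0.0
```

>>> servo_tool(
  rows=[
    {"offset": [0.05,0.3,0],"yaw": 0,"claw": 0.2},
    {"offset": [0.15,0.6,0],"yaw": 0,"claw": 0.2},
    {"offset": [0.25,0.9,0],"yaw": 0,"claw": 0.2},
  ],
)

```text
time: 49.22
ee_pos: [0.4646, -0.2909, 0.1478]
tcp_rot: [179.6, -0.1, 178.9]
wrist_force: [-0.1, -0.9, 0.2]
opening: 0.0683
grasp_force: 0.0
```

>>> servo_tool(
  rows=[
    {"offset": [0.05,0.3,0],"yaw": 0,"claw": 0.2},
    {"offset": [0.15,0.6,0],"yaw": 0,"claw": 0.2},
    {"offset": [0.25,0.9,0],"yaw": 0,"claw": 0.2},
  ],
)

```text
time: 49.6
ee_pos: [0.4413, -0.2004, 0.1486]
tcp_rot: [179.6, -0.1, 178.9]
wrist_force: [-0.9, -0.6, 0.7]
opening: 0.0686
grasp_force: 0.0
```

>>> servo_tool(
  rows=[
    {"offset": [0,0.3,0],"yaw": 0,"claw": 0.2},
    {"offset": [0,0.53,0],"yaw": 0,"claw": 0.2},
    {"offset": [0,0.53,0],"yaw": 0,"claw": 0.2},
  ],
)

```text
time: 49.98
ee_pos: [0.4427, -0.1474, 0.1492]
tcp_rot: [179.6, -0.1, 179.1]
wrist_force: [0.4, -0.8, -0.6]
opening: 0.0684
grasp_force: 0.0
```

```bash
python3 -c "
from h import *
o=st(); im,d,P=wcloud()
print('rejB');rect(P,d,(.39,.48,-.19,-.10),.02,.036)
im,d,P=items(['rejB']);rect(P,d,(.45,.52,-.42,-.34),.02,.04)
to(pos=(.4362,-.1488,.04),yaw=179)"
```

```text
49.98 [-18.6  -7.1 -13.3  83.9   0.3 -17.7] [ 0.4427 -0.1474  0.1492] [ 1.7964e+02 -5.0000e-02  1.7906e+02]
rejB
n 3840 [[435.8, -148.4], [50.8, 51.7], 87.9] z 0.0306
rejB
none (0.3955, 0.4755, -0.187, -0.10699999999999998)
n 468 [[485.0, -378.7], [51.5, 50.9], 48.2] z 0.0344
to (0.4362, -0.1488, 0.04) 179 offset [ 0.065 -0.01   1.092] yaw -0.0002
```

>>> servo_tool(
  rows=[
    {"offset": [0.06,-0.01,0.35],"yaw": 0,"claw": 0.2},
    {"offset": [0.06,-0.01,0.7],"yaw": 0,"claw": 0.2},
    {"offset": [0.06,-0.01,0.9],"yaw": 0,"claw": 0.2},
    {"offset": [0.06,-0.01,0.9],"yaw": 0,"claw": 0.2},
  ],
)

```text
time: 50.58
ee_pos: [0.4356, -0.1492, 0.0579]
tcp_rot: [179.6, -0.2, 178.9]
wrist_force: [0.3, -0.8, 0.1]
opening: 0.0684
grasp_force: 0.0
```

>>> servo_tool(
  rows=[
    {"offset": [0,0,0.1],"yaw": 0,"claw": 0.2},
    {"offset": [0,0,0.19],"yaw": 0,"claw": 0.2},
    {"offset": [0,0,0.19],"yaw": 0,"claw": 0.7},
    {"offset": [0,0,0.19],"yaw": 0,"claw": 0.7},
    {"offset": [0,0,0.19],"yaw": 0,"claw": 0.7},
    {"offset": [0,0,0.19],"yaw": 0,"claw": 0.7},
  ],
)

```text
time: 51.32
ee_pos: [0.4368, -0.1486, 0.0406]
tcp_rot: [179.6, -0.0, 178.9]
wrist_force: [0.1, -1.0, -1.0]
opening: 0.0498
grasp_force: 41.5
```

>>> servo_tool(
  rows=[
    {"offset": [0,0,-0.3],"yaw": 0,"claw": 0.7},
    {"offset": [0,0,-0.7],"yaw": 0,"claw": 0.7},
    {"offset": [0,0,-1],"yaw": 0,"claw": 0.7},
  ],
)

```text
time: 51.7
ee_pos: [0.437, -0.1493, 0.1421]
tcp_rot: [179.7, 0.0, 178.9]
wrist_force: [0.1, 0.2, -1.0]
opening: 0.0497
grasp_force: 42.0
```

>>> servo_tool(
  rows=[
    {"offset": [0,-0.3,0],"yaw": 0,"claw": 0.7},
    {"offset": [0,-0.6,0],"yaw": 0,"claw": 0.7},
    {"offset": [0.05,-0.9,0],"yaw": 0,"claw": 0.7},
  ],
)

```text
time: 52.08
ee_pos: [0.4302, -0.24, 0.1399]
tcp_rot: [179.6, -0.0, 179.0]
wrist_force: [0.4, -0.6, -1.3]
opening: 0.0499
grasp_force: 42.0
```

>>> servo_tool(
  rows=[
    {"offset": [0,-0.3,0],"yaw": 0,"claw": 0.7},
    {"offset": [0,-0.6,0],"yaw": 0,"claw": 0.7},
    {"offset": [0.05,-0.9,0],"yaw": 0,"claw": 0.7},
    {"offset": [0.05,-0.9,0],"yaw": 0,"claw": 0.7},
  ],
)

```text
time: 52.58
ee_pos: [0.423, -0.3304, 0.139]
tcp_rot: [179.6, -0.1, 178.8]
wrist_force: [0.2, 0.9, -1.2]
opening: 0.0496
grasp_force: 42.0
```

```bash
python3 -c "
from h import *
o=st(); to(pos=(.419,-.390,.05),yaw=179)"
```

```text
52.58 [-38.1   2.7  -5.   82.6   0.2 -36.9] [ 0.423  -0.3304  0.139 ] [ 1.7964e+02 -8.0000e-02  1.7881e+02]
to (0.419, -0.39, 0.05) 179 offset [ 0.026 -0.602  0.886] yaw -0.001
```

>>> servo_tool(
  rows=[
    {"offset": [0.03,-0.3,0],"yaw": 0,"claw": 0.7},
    {"offset": [0.03,-0.6,0],"yaw": 0,"claw": 0.7},
    {"offset": [0.03,-0.6,0.4],"yaw": 0,"claw": 0.7},
    {"offset": [0.03,-0.6,0.7],"yaw": 0,"claw": 0.7},
    {"offset": [0.03,-0.6,0.88],"yaw": 0,"claw": 0.7},
    {"offset": [0.03,-0.6,0.88],"yaw": 0,"claw": 0.27},
    {"offset": [0.03,-0.6,0.88],"yaw": 0,"claw": 0.27},
    {"offset": [0.03,-0.6,0.88],"yaw": 0,"claw": 0.27},
  ],
)

```text
time: 53.58
ee_pos: [0.4199, -0.3889, 0.0525]
tcp_rot: [179.7, 0.0, 178.9]
wrist_force: [0.6, 0.4, 0.3]
opening: 0.0625
grasp_force: 0.0
```

>>> servo_tool(
  rows=[
    {"offset": [0,0,-0.3],"yaw": 0,"claw": 0.27},
    {"offset": [0,0,-0.7],"yaw": 0,"claw": 0.27},
    {"offset": [0,0,-1],"yaw": 0,"claw": 0.27},
    {"offset": [0,0,-1],"yaw": 0,"claw": 1},
  ],
)

```text
time: 54.08
ee_pos: [0.4204, -0.39, 0.1546]
tcp_rot: [179.9, 0.2, 178.9]
wrist_force: [0.0, 0.0, 0.2]
opening: 0.0454
grasp_force: 0.0
```

>>> servo_tool(
  rows=[
    {"offset": [-0.03,0.3,-0.3],"yaw": 0,"claw": 1},
    {"offset": [-0.06,0.6,-0.6],"yaw": 0,"claw": 1},
    {"offset": [-0.08,1,-1],"yaw": 0,"claw": 1},
    {"offset": [-0.08,1,-1],"yaw": 0,"claw": 1},
  ],
)

```text
time: 54.58
ee_pos: [0.4302, -0.2885, 0.2548]
tcp_rot: [179.8, 0.2, 179.1]
wrist_force: [0.6, -0.0, -0.1]
opening: -0.0
grasp_force: 0.0
```

>>> servo_tool(
  rows=[
    {"offset": [-0.03,0.35,0],"yaw": 0,"claw": 1},
    {"offset": [-0.06,0.7,0],"yaw": 0,"claw": 1},
    {"offset": [-0.08,1,0],"yaw": 0,"claw": 1},
  ],
)

```text
time: 54.95
ee_pos: [0.439, -0.1893, 0.2508]
tcp_rot: [179.6, -0.1, 178.9]
wrist_force: [1.0, -0.0, -1.0]
opening: 0.0
grasp_force: 0.0
```

>>> servo_tool(
  rows=[
    {"offset": [-0.03,0.35,0],"yaw": 0,"claw": 1},
    {"offset": [-0.06,0.7,0],"yaw": 0,"claw": 1},
    {"offset": [-0.08,1,0],"yaw": 0,"claw": 1},
  ],
)

```text
time: 55.32
ee_pos: [0.4489, -0.0894, 0.2515]
tcp_rot: [179.6, -0.1, 178.9]
wrist_force: [-0.5, 0.4, -1.0]
opening: -0.0001
grasp_force: 0.0
```

>>> servo_tool(
  rows=[
    {"offset": [-0.03,0.35,0],"yaw": 0,"claw": 1},
    {"offset": [-0.06,0.7,0],"yaw": 0,"claw": 1},
    {"offset": [-0.08,1,0],"yaw": 0,"claw": 1},
  ],
)

```text
time: 55.7
ee_pos: [0.4589, 0.0105, 0.2521]
tcp_rot: [179.7, -0.1, 178.9]
wrist_force: [0.6, 0.3, 0.1]
opening: 0.0003
grasp_force: 0.0
```

```bash
python3 -c "
from h import *
o=st(); im,d,P=items([]); cv2.imwrite('pics/t2.png',im[:,:,::-1])
print('bin');rect(P,d,(.45,.52,-.42,-.34),.025,.04);rect(P,d,(.385,.449,-.43,-.35),.025,.04)
for n,b in(('manif',(.45,.5,.235,.27)),('gauge',(.435,.47,.18,.215)),('bottle',(.54,.58,.23,.265)),('valve',(.53,.57,.18,.215))): print(n);rect(P,d,b,.055,.08)
"
```

```text
55.7 [ 1.1 -7.3 -2.2 95.3  0.4  2.2] [0.4589 0.0105 0.2521] [ 1.7965e+02 -1.3000e-01  1.7893e+02]
bin
n 455 [[485.4, -380.0], [53.0, 49.5], 89.6] z 0.0347
n 467 [[418.1, -385.7], [52.2, 50.4], 89.0] z 0.0342
manif
n 180 [[474.1, 254.1], [17.3, 42.7], 88.1] z 0.0687
gauge
n 45 [[453.2, 196.8], [13.0, 13.4], 89.8] z 0.0664
bottle
n 75 [[558.0, 248.7], [19.2, 17.3], 10.8] z 0.0671
valve
n 31 [[548.0, 200.9], [8.6, 15.3], 89.8] z 0.0668
```

View pics/t2.png

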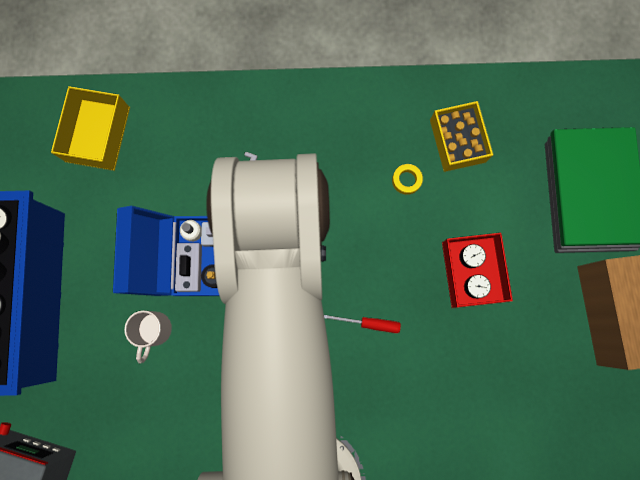

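Both rejects lie in the bin at (474,256) and (479,286), and all four kit items are in the case. Now I will go over the lid to get behind it.

>>> servo_tool(
  rows=[
    {"offset": [-0.03,0.35,0],"yaw": 0,"claw": 1},
    {"offset": [-0.06,0.7,0],"yaw": 0,"claw": 1},
    {"offset": [-0.08,1,0],"yaw": 0,"claw": 1},
  ],
)

```text
time: 56.12
ee_pos: [0.4688, 0.1103, 0.2527]
tcp_rot: [179.7, -0.1, 178.9]
wrist_force: [1.1, -1.1, 0.6]
opening: 0.0
grasp_force: 0.0
```

>>> servo_tool(
  rows=[
    {"offset": [-0.03,0.35,0],"yaw": 0,"claw": 1},
    {"offset": [-0.06,0.7,0],"yaw": 0,"claw": 1},
    {"offset": [-0.08,1,0],"yaw": 0,"claw": 1},
  ],
)

```text
time: 56.5
ee_pos: [0.4787, 0.2102, 0.2532]
tcp_rot: [179.7, -0.1, 178.9]
wrist_force: [-0.1, 0.1, -0.2]
opening: 0.0001
grasp_force: 0.0
```

>>> servo_tool(
  rows=[
    {"offset": [-0.03,0.35,0],"yaw": 0,"claw": 1},
    {"offset": [-0.06,0.7,0],"yaw": 0,"claw": 1},
    {"offset": [-0.08,1,0],"yaw": 0,"claw": 1},
  ],
)

```text
time: 56.88
ee_pos: [0.4887, 0.31, 0.2536]
tcp_rot: [179.7, -0.1, 178.9]
wrist_force: [0.0, -0.5, 0.3]
opening: -0.0001
grasp_force: 0.0
```

>>> servo_tool(
  rows=[
    {"offset": [-0.03,0.35,0],"yaw": 0,"claw": 1},
    {"offset": [-0.06,0.7,0],"yaw": 0,"claw": 1},
    {"offset": [-0.08,1,0],"yaw": 0,"claw": 1},
  ],
)

```text
time: 57.25
ee_pos: [0.4987, 0.4099, 0.254]
tcp_rot: [179.7, -0.1, 178.9]
wrist_force: [-0.2, -0.1, 0.7]
opening: 0.0002
grasp_force: 0.0
```

>>> servo_tool(
  rows=[
    {"offset": [0,0.25,0],"yaw": 0,"claw": 1},
    {"offset": [0,0.25,0],"yaw": 0,"claw": 1},
  ],
)

```text
time: 57.5
ee_pos: [0.4988, 0.4349, 0.2536]
tcp_rot: [179.7, -0.2, 179.0]
wrist_force: [0.3, -0.1, 0.9]
opening: 0.0001
grasp_force: 0.0
```

```bash
python3 -c "
from h import *
o=st(); im,d,P=wcloud(); im=im.astype(int); m=(im[...,2]>im[...,0]+60)&(P[...,2]>.04)&(P[...,1]>.27)&(P[...,1]<.45)&(d>0)
q=P[m]; print(len(q),q.min(0),q.max(0))
for z in(.06,.08,.1,.12,.14):
  s=q[abs(q[:,2]-z)<.004]; 
  if len(s): print(z,np.percentile(s[:,1],[1,50,99]).round(3),np.percentile(s[:,0],[1,99]).round(3))
"
```

```text
57.5 [41.  21.4 29.6 98.1  0.3 42. ] [0.4988 0.4349 0.2536] [ 1.7974e+02 -1.7000e-01  1.7901e+02]
13365 [0.41291856 0.28876362 0.04020187] [0.59092044 0.41412976 0.28475711]
0.06 [0.298 0.303 0.31 ] [0.413 0.587]
0.08 [0.309 0.313 0.318] [0.414 0.588]
0.1 [0.319 0.322 0.326] [0.413 0.59 ]
0.12 [0.37  0.377 0.383] [0.415 0.582]
0.14 [0.341 0.346 0.352] [0.415 0.572]
```

>>> servo_tool(
  rows=[
    {"offset": [0,0,0.35],"yaw": 0,"claw": 1},
    {"offset": [0,0,0.7],"yaw": 0,"claw": 1},
    {"offset": [0,0,1],"yaw": 0,"claw": 1},
    {"offset": [0,0,1],"yaw": 0,"claw": 1},
  ],
)

```text
time: 58.05
ee_pos: [0.498, 0.4327, 0.1534]
tcp_rot: [179.8, -0.3, 178.9]
wrist_force: [-0.1, 0.1, -0.5]
opening: -0.0001
grasp_force: 0.0
```

>>> servo_tool(
  rows=[
    {"offset": [0,0,0.1],"yaw": 0,"claw": 1},
    {"offset": [0,-0.1,0.15],"yaw": 0,"claw": 1},
    {"offset": [0,-0.2,0.15],"yaw": 0,"claw": 1},
    {"offset": [0,-0.3,0.15],"yaw": 0,"claw": 1},
    {"offset": [0,-0.4,0.15],"yaw": 0,"claw": 1},
    {"offset": [0,-0.5,0.15],"yaw": 0,"claw": 1},
    {"offset": [0,-0.6,0.15],"yaw": 0,"claw": 1},
    {"offset": [0,-0.7,0.15],"yaw": 0,"claw": 1},
  ],
)

```text
time: 59.05
ee_pos: [0.498, 0.3749, 0.1504]
tcp_rot: [178.1, 0.4, 179.3]
wrist_force: [-16.9, 52.2, 54.0]
opening: -0.0
grasp_force: 34.6
```

```bash
python3 -c "
from h import *
o=st();print(o['wrist_force']); im,d=camera('top');P=cloud('top',d); im=im.astype(int)
m=(im[...,2]>im[...,0]+60)&(P[...,2]>.04)&(P[...,1]>.1)&(P[...,1]<.45)&(P[...,0]<.46)&(P[...,0]>.4)&(d>0);q=P[m]
for z in(.06,.08,.1,.12,.14,.16):
  s=q[abs(q[:,2]-z)<.006]; 
  if len(s): print(z,np.percentile(s[:,1],[1,50,99]).round(3))
"
```

```text
59.05 [36.4 12.8  7.5 83.2  1.3 37.1] [0.498  0.3749 0.1504] [178.07   0.39 179.29]
[-16.91690301  52.16855555  53.96783857]
0.06 [0.297 0.341 0.346]
0.08 [0.306 0.349 0.352]
0.1 [0.311 0.325 0.35 ]
0.12 [0.321 0.324 0.37 ]
0.14 [0.331 0.347 0.366]
```

>>> servo_tool(
  rows=[
    {"offset": [0,0.1,0],"yaw": 0,"claw": 1},
    {"offset": [0,0.3,0],"yaw": 0,"claw": 1},
    {"offset": [0,0.5,0],"yaw": 0,"claw": 1},
    {"offset": [0,0.5,0],"yaw": 0,"claw": 1},
  ],
)

```text
time: 59.6
ee_pos: [0.498, 0.4153, 0.1401]
tcp_rot: [179.7, -0.1, 179.0]
wrist_force: [-0.6, -1.2, 0.3]
opening: -0.0001
grasp_force: 0.0
```

```bash
python3 -c "
from h import *
o=st();print(o['wrist_force']); im,d=camera('scene'); cv2.imwrite('pics/s2.png',cv2.resize(im[180:340,380:620,::-1],None,fx=3,fy=3,interpolation=cv2.INTER_CUBIC));P=cloud('scene',d); im=im.astype(int)
m=(im[...,2]>im[...,0]+60)&(P[...,2]>.04)&(P[...,1]>.1)&(P[...,1]<.45)&(P[...,0]<.62)&(P[...,0]>.4)&(d>0);q=P[m]
print(q.min(0),q.max(0))
for z in(.06,.08,.1,.12,.14,.16):
  s=q[abs(q[:,2]-z)<.006]; 
  if len(s): print(z,np.percentile(s[:,1],[1,50,99]).round(3))
"
```

```text
59.6 [39.7 17.7 12.3 84.5  0.3 40.7] [0.498  0.4153 0.1401] [ 1.797e+02 -1.000e-01  1.790e+02]
[-0.60653528 -1.2480199   0.34875429]
[0.41267462 0.28850785 0.04000409] [0.59490261 0.37727974 0.18927342]
0.06 [0.295 0.317 0.345]
0.08 [0.305 0.325 0.354]
0.1 [0.313 0.333 0.363]
0.12 [0.323 0.357 0.377]
0.14 [0.333 0.345 0.359]
```

View pics/s2.png

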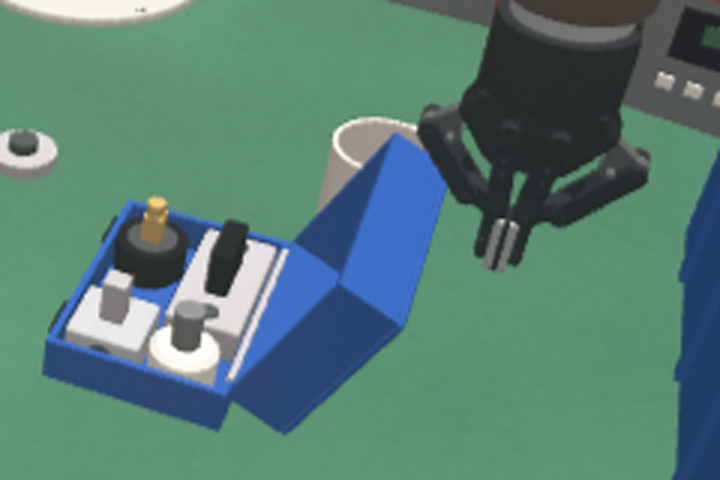

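The lid stayed put. The gripper's spread knuckles along y had met the lid's edge. I will turn the gripper 90° so that its narrow side pushes.

>>> servo_tool(
  rows=[
    {"offset": [0,0.3,0],"yaw": 0.494,"claw": 1},
    {"offset": [0,0.3,0],"yaw": 0.494,"claw": 1},
    {"offset": [0,0.3,0],"yaw": 0.494,"claw": 1},
    {"offset": [0,0.3,0],"yaw": 0.494,"claw": 1},
    {"offset": [0,0.3,0],"yaw": 0.494,"claw": 1},
    {"offset": [0,0.3,0],"yaw": 0.494,"claw": 1},
    {"offset": [0,0.3,0],"yaw": 0.494,"claw": 1},
    {"offset": [0,0.3,0],"yaw": 0.494,"claw": 1},
    {"offset": [0,0.3,0],"yaw": 0.494,"claw": 1},
    {"offset": [0,0.3,0],"yaw": 0.494,"claw": 1},
  ],
)

```text
time: 60.9
ee_pos: [0.499, 0.4438, 0.1409]
tcp_rot: [-179.9, -0.3, 90.0]
wrist_force: [0.8, -0.4, 0.3]
opening: 0.0002
grasp_force: 0.0
```

```bash
python3 -c "
from h import *
o=st();print(o['wrist_force']); to(pos=(.5,.40,.125),yaw=90)"
```

```text
60.9 [ 41.5  20.4  15.8  85.3   0.3 131.5] [0.499  0.4438 0.1409] [-179.94   -0.32   90.  ]
[ 0.78959629 -0.35375684  0.30796913]
to (0.5, 0.4, 0.125) 90 offset [-0.438  0.01   0.157] yaw 0.0
```

>>> servo_tool(
  rows=[
    {"offset": [-0.2,0,0.1],"yaw": 0,"claw": 1},
    {"offset": [-0.4,0,0.1],"yaw": 0,"claw": 1},
    {"offset": [-0.48,0,0.1],"yaw": 0,"claw": 1},
    {"offset": [-0.54,0,0.1],"yaw": 0,"claw": 1},
    {"offset": [-0.6,0,0.1],"yaw": 0,"claw": 1},
  ],
)

```text
time: 61.52
ee_pos: [0.4991, 0.3866, 0.132]
tcp_rot: [180.0, -0.6, 90.1]
wrist_force: [-3.7, 15.2, 11.5]
opening: -0.0003
grasp_force: 7.7
```

```bash
cat >> h.py <<'E'
def lid():
    im,d=camera('scene');P=cloud('scene',d); im=im.astype(int)
    m=(im[...,2]>im[...,0]+60)&(P[...,2]>.036)&(P[...,1]>.1)&(P[...,1]<.45)&(P[...,0]<.62)&(P[...,0]>.4)&(d>0);q=P[m]
    print('lid y',np.percentile(q[:,1],[.5,99.5]).round(3),'z',np.percentile(q[:,2],99).round(3),'y at zmax',np.median(q[q[:,2]>np.percentile(q[:,2],97)][:,1]).round(3))
E
python3 -c "
from h import *
o=st();print(o['wrist_force']); lid()"
```

```text
61.52 [ 37.6  15.    8.2  82.7   0.5 127.5] [0.4991 0.3866 0.132 ] [179.98  -0.64  90.09]
[-3.67924288 15.22118256 11.49199398]
lid y [0.287 0.374] z 0.144 y at zmax 0.336
```

>>> servo_tool(
  rows=[
    {"offset": [-0.03,0,-0.06],"yaw": 0,"claw": 1},
    {"offset": [-0.1,0,-0.12],"yaw": 0,"claw": 1},
    {"offset": [-0.17,0,-0.18],"yaw": 0,"claw": 1},
    {"offset": [-0.24,0,-0.22],"yaw": 0,"claw": 1},
  ],
)

```text
time: 62.08
ee_pos: [0.4987, 0.3602, 0.153]
tcp_rot: [-179.9, -0.4, 90.0]
wrist_force: [-0.6, 4.4, 2.0]
opening: -0.0001
grasp_force: 1.9
```

```bash
python3 -c "
from h import *
o=st();print(o['wrist_force']); lid()"
```

```text
62.08 [ 35.7  12.9   7.9  84.8   0.3 125.7] [0.4987 0.3602 0.153 ] [-179.93   -0.37   90.02]
[-0.6350695   4.35659463  2.03745394]
lid y [0.289 0.347] z 0.154 y at zmax 0.309
```

>>> servo_tool(
  rows=[
    {"offset": [-0.1,0,-0.05],"yaw": 0,"claw": 1},
    {"offset": [-0.2,0,-0.09],"yaw": 0,"claw": 1},
    {"offset": [-0.3,0,-0.12],"yaw": 0,"claw": 1},
    {"offset": [-0.42,0,-0.14],"yaw": 0,"claw": 1},
    {"offset": [-0.54,0,-0.15],"yaw": 0,"claw": 1},
  ],
)

```text
time: 62.75
ee_pos: [0.4991, 0.3056, 0.1676]
tcp_rot: [-180.0, -0.4, 90.0]
wrist_force: [0.0, 2.7, 4.1]
opening: -0.0
grasp_force: 2.0
```

```bash
python3 -c "
from h import *
o=st();print(o['wrist_force']); lid()"
```

```text
62.75 [ 31.3   8.7   4.7  85.8   0.3 121.3] [0.4991 0.3056 0.1676] [-179.99   -0.36   90.01]
[0.03402873 2.73673059 4.08266125]
lid y [0.247 0.327] z 0.162 y at zmax 0.287
```

>>> servo_tool(
  rows=[
    {"offset": [-0.1,0,-0.01],"yaw": 0,"claw": 1},
    {"offset": [-0.2,0,0],"yaw": 0,"claw": 1},
    {"offset": [-0.3,0,0.01],"yaw": 0,"claw": 1},
    {"offset": [-0.4,0,0.05],"yaw": 0,"claw": 1},
    {"offset": [-0.5,0,0.1],"yaw": 0,"claw": 1},
    {"offset": [-0.58,0,0.14],"yaw": 0,"claw": 1},
  ],
)

```text
time: 63.55
ee_pos: [0.4989, 0.2478, 0.1524]
tcp_rot: [-179.9, -0.3, 90.0]
wrist_force: [-0.8, 0.4, 4.7]
opening: -0.0004
grasp_force: 1.6
```

```bash
python3 -c "
from h import *
o=st();print(o['wrist_force']); lid()"
```

```text
63.55 [ 26.3   5.   -1.1  83.9   0.3 116.3] [0.4989 0.2478 0.1524] [-179.95   -0.33   90.  ]
[-0.81582489  0.39906015  4.73376329]
lid y [0.193 0.313] z 0.145 y at zmax 0.222
```

>>> servo_tool(
  rows=[
    {"offset": [-0.12,0,0.08],"yaw": 0,"claw": 1},
    {"offset": [-0.24,0,0.16],"yaw": 0,"claw": 1},
    {"offset": [-0.36,0,0.23],"yaw": 0,"claw": 1},
    {"offset": [-0.46,0,0.3],"yaw": 0,"claw": 1},
    {"offset": [-0.52,0,0.34],"yaw": 0,"claw": 1},
  ],
)

```text
time: 64.22
ee_pos: [0.4987, 0.1961, 0.1179]
tcp_rot: [-179.9, -0.3, 90.0]
wrist_force: [0.3, 1.0, 0.1]
opening: -0.0003
grasp_force: 0.5
```

```bash
python3 -c "
from h import *
o=st();print(o['wrist_force']); lid()"
```

```text
64.22 [ 21.3   2.5  -7.5  80.    0.4 111.3] [0.4987 0.1961 0.1179] [-179.92   -0.35   89.99]
[0.3044788  0.95177881 0.08184004]
lid y [0.17  0.293] z 0.099 y at zmax 0.177
```

>>> servo_tool(
  rows=[
    {"offset": [-0.1,0,0.03],"yaw": 0,"claw": 1},
    {"offset": [-0.15,0,0.06],"yaw": 0,"claw": 1},
    {"offset": [-0.18,0,0.09],"yaw": 0,"claw": 1},
    {"offset": [-0.18,0,0.1],"yaw": 0,"claw": 1},
  ],
)

```text
time: 64.78
ee_pos: [0.4989, 0.1786, 0.1083]
tcp_rot: [-180.0, -0.3, 90.0]
wrist_force: [-0.3, 0.1, 1.2]
opening: 0.0003
grasp_force: 0.7
```

```bash
python3 -c "
from h import *
o=st();print(o['wrist_force']); lid()"
```

```text
64.78 [ 19.5   1.8  -9.3  78.9   0.3 109.5] [0.4989 0.1786 0.1083] [-179.95   -0.33   90.  ]
[-0.34911371  0.09358934  1.20200406]
lid y [0.167 0.289] z 0.088 y at zmax 0.176
```

>>> servo_tool(
  rows=[
    {"offset": [0,0,0.02],"yaw": 0,"claw": 1},
    {"offset": [0,0,0.04],"yaw": 0,"claw": 1},
    {"offset": [0,0,0.06],"yaw": 0,"claw": 1},
    {"offset": [0,0,0.08],"yaw": 0,"claw": 1},
  ],
)

```text
time: 65.32
ee_pos: [0.4988, 0.179, 0.1003]
tcp_rot: [-180.0, -0.4, 90.0]
wrist_force: [-0.3, -1.6, 1.2]
opening: -0.0004
grasp_force: 0.7
```

```bash
python3 -c "
from h import *
o=st();print(o['wrist_force']); lid()"
```

```text
65.33 [ 19.6   2.  -10.   78.    0.4 109.5] [0.4988 0.179  0.1003] [-179.95   -0.36   90.02]
[-0.34365569 -1.59521553  1.21174251]
lid y [0.164 0.287] z 0.081 y at zmax 0.191
```

>>> servo_tool(
  rows=[
    {"offset": [0,0,0.02],"yaw": 0,"claw": 1},
    {"offset": [0,0,0.04],"yaw": 0,"claw": 1},
    {"offset": [0,0,0.05],"yaw": 0,"claw": 1},
    {"offset": [0,0,0.05],"yaw": 0,"claw": 1},
  ],
)

```text
time: 65.88
ee_pos: [0.499, 0.179, 0.0988]
tcp_rot: [179.9, -0.4, 90.0]
wrist_force: [-10.6, -5.4, 27.3]
opening: 0.0
grasp_force: 13.7
```

```bash
python3 -c "
from h import *
o=st();print(o['wrist_force']); lid()"
```

```text
65.88 [ 19.6   1.9 -10.3  77.6   0.3 109.5] [0.499  0.179  0.0988] [179.91  -0.4   90.01]
[-10.57025425  -5.39956233  27.32099223]
lid y [0.164 0.286] z 0.08 y at zmax 0.249
```

>>> servo_tool(
  rows=[
    {"offset": [0,0,-0.3],"yaw": 0,"claw": 1},
    {"offset": [0,0,-0.7],"yaw": 0,"claw": 1},
    {"offset": [0,0,-1],"yaw": 0,"claw": 1},
  ],
)

```text
time: 66.3
ee_pos: [0.499, 0.1785, 0.1969]
tcp_rot: [-180.0, -0.4, 90.0]
wrist_force: [0.6, -0.6, -0.8]
opening: 0.0002
grasp_force: 0.0
```

>>> servo_tool(
  rows=[
    {"offset": [-0.3,0,0],"yaw": 0,"claw": 1},
    {"offset": [-0.6,0,0],"yaw": 0,"claw": 1},
    {"offset": [-1,0,0],"yaw": 0,"claw": 1},
  ],
)

```text
time: 66.68
ee_pos: [0.4989, 0.0779, 0.1946]
tcp_rot: [-179.9, -0.4, 90.1]
wrist_force: [0.5, -0.1, 0.0]
opening: -0.0
grasp_force: 0.0
```

>>> servo_tool(
  rows=[
    {"offset": [-0.3,0,0],"yaw": 0,"claw": 1},
    {"offset": [-0.6,0,0],"yaw": 0,"claw": 1},
    {"offset": [-1,0,0],"yaw": 0,"claw": 1},
    {"offset": [-1,0,0],"yaw": 0,"claw": 1},
  ],
)

```text
time: 67.18
ee_pos: [0.4989, -0.0234, 0.194]
tcp_rot: [-179.9, -0.4, 89.9]
wrist_force: [-0.2, 0.6, 0.3]
opening: -0.0002
grasp_force: 0.0
```

```bash
python3 -c "
from h import *
o=st(); im,d,P=wcloud()
i=im.astype(int); m=(i[...,2]>i[...,0]+60)&(P[...,2]>.06)&(P[...,1]>.1)&(P[...,1]<.4)&(d>0)
q=P[m];c,*_=np.linalg.lstsq(np.c_[q[:,:2]-[.5,.22],np.ones(len(q))],q[:,2],rcond=None);print('lid plane',c,len(q))
for n in('top','scene'):
  j,d=camera(n);P=cloud(n,d);i=j.astype(int); m=(i[...,2]>i[...,0]+60)&(P[...,2]>.068)&(P[...,1]>.15)&(P[...,1]<.3)&(P[...,0]>.4)&(P[...,0]<.6)&(d>0);q=P[m]
  if len(q)>50: print(n,np.linalg.lstsq(np.c_[q[:,:2]-[.5,.22],np.ones(len(q))],q[:,2],rcond=None)[0])
cv2.imwrite('pics/f.png',cv2.resize(j[150:340,160:600,::-1],None,fx=1.8,fy=1.8))
"
```

```text
67.17 [-2.9 -2.7 -4.3 88.5  0.4 87.3] [ 0.4989 -0.0234  0.194 ] [-179.94   -0.36   89.86]
lid plane [0. 0. 0.] 0
top [0.00046332 0.00334692 0.07713006]
scene [-0.0100178  -0.00363857  0.07731504]
```

View pics/f.png

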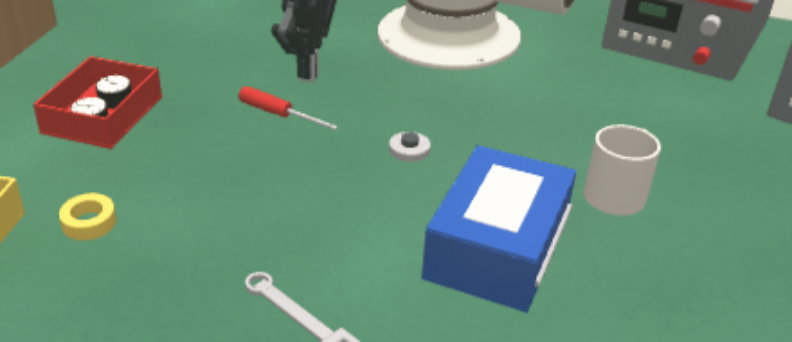

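The lid top lies level at 77 mm, which is rim on rim. The rejects are in the bin and the bystanders have not moved.

```bash
python3 -c "
from workcell import *
print(job_done())"
```

```text
the job is handed in; nothing more can be done
None
```

I packed the gauge, manifold, valve block and bottle upright in the case, pressed the lid shut, put both rejects in the bin and handed the job in at about 67 s, but my first push on the lid met a wrist force of about 77 N, likely on the gripper's linkage, which may count against the 40 N body-contact limit.

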